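# Put the bench kit back in its fitted trays

## Task

Put the four tools of the bench kit away, each in the plywood tray whose routed pocket has its shape: the red-handled screwdriver, the marking gauge, the block plane and the tape measure. Each must lie fully down in its own pocket, the right way up, the screwdriver with its handle in the wide end. Leave the gold drill bit and the carpenter's pencil lying where they are.

Things in the scene. Friction and masses are not known exactly. Their poses are not given: they have to be found in the camera images.
- driver: Red-handled screwdriver lying flat, 28 x 215 x 30 mm. y runs from blade tip (-107) to handle end (+107), z up. Origin: middle of its length, 3 mm below the surface it lies on (z = -3 on the bench, 7 in its tray). Handle: x -12 to 12, y 7 to 107, z 3 to 31 mm; tip 8 mm wide. 0.1 kg, balances at y = 50: grip the handle there, across x.
- gauge: Beech marking gauge standing on its stock. Beam 18 mm wide, 210 long along y, 13 to 31 mm above the underside; stock in its middle 58 (x) x 26 (y) x 44 mm high, 54 with its screw. Origin: centre of the stock's underside, z up. 0.14 kg, balances at the stock: grip that across x. May lie either way round.
- plane: Iron block plane on its sole, 50 x 155 x 52 mm. Origin: centre of the sole, y along it, z up. Flat side cheeks, 48 mm over their outsides (x), from 4 to 32 mm high, y -69 to 73: grip these across x near y = 20. Lever cap above 36 mm wide, y -15 to 71, to 52 mm high. 0.62 kg. May lie either way round.
- tape: Yellow tape measure standing on its edge, 36 x 84 x 65 mm. Origin: under the middle of its outline, z up; the case spans x -16 to 18, y -28 to 41, z 0 to 65 mm, the rest is the end hook at -y. Grip its flat flanks across x. 0.24 kg. May stand either way round.
- driver_tray: Tray of the screwdriver, 66 x 250 mm. Fixed 24 mm plywood block, routed dark-lined pocket in its top. Origin: centre of underside; y along its length, z up. A seated tool shares the tray's origin and axes. Pocket (mm, tray frame): a long keyhole: handle end x -20 to 20, y 0 to 115; narrow blade groove x -10 to 10, y -115 to 0; floor at z = 10.
- gauge_tray: Tray of the marking gauge, 94 x 248 mm. Fixed 24 mm plywood block, routed dark-lined pocket in its top. Origin: centre of underside; y along its length, z up. A seated tool shares the tray's origin and axes. Pocket (mm, tray frame): a cross: stock well x -36 to 36, y -21 to 21, floor at z = 6; shallow beam groove x -16 to 16, y -113 to 113, floor at z = 18.
- plane_tray: Tray of the block plane, 88 x 198 mm. Fixed 24 mm plywood block, routed dark-lined pocket in its top. Origin: centre of underside; y along its length, z up. A seated tool shares the tray's origin and axes. Pocket (mm, tray frame): a plain long rectangle, x -32 to +32, y -86 to +86, floor at z = 10 (14 mm deep).
- tape_tray: Tray of the tape measure, 78 x 128 mm, the shortest. Fixed 24 mm plywood block, routed dark-lined pocket in its top. Origin: centre of underside; y along its length, z up. A seated tool shares the tray's origin and axes. Pocket (mm, tray frame): a plain short rectangle, x -25 to +25, y -50 to +50, floor at z = 6 (18 mm deep).
- gold_bit: Gold-coloured twist drill, 8 x 110 x 8 mm, lying loose among the tools (y along its length; origin under its middle). A bystander: leave it where it is.
- pencil: Red carpenter's pencil, 14 x 166 x 8 mm, lying loose in front of the trays (y along its length; origin under its middle). A bystander: leave it where it is.
Mind the look-alikes: they are no part of the job. What is shaped like the plane but purple is not meant.

How it is judged:
At the end, for the whole second after the job is handed in: Each tool lies in its own tray: within 11 mm (plane and tape up to 12 mm) of the tray's origin in the tray's x and y, on the pocket floor to within 4 mm, its length along the tray's within 0.2 rad, upright within 0.1 rad, at rest. Reversed, the screwdriver's handle cannot go down the groove (x of driver in the frame of driver_tray between -0.011 and 0.011 m and y of driver in the frame of driver_tray between -0.011 and 0.011 m and z of driver in the frame of driver_tray below 0.011 m and angle between the y axis of driver and the y axis of driver_tray, either way round below 0.2 rad and angle between each of driver, gauge, plane, tape's own z axis and vertical below 0.1 rad and linear speed of each of driver, gauge, plane, tape below 0.02 m/s and x of gauge in the frame of gauge_tray between -0.011 and 0.011 m and y of gauge in the frame of gauge_tray between -0.011 and 0.011 m and z of gauge in the frame of gauge_tray below 0.01 m and angle between the y axis of gauge and the y axis of gauge_tray, either way round below 0.2 rad and x of plane in the frame of plane_tray between -0.011 and 0.011 m and y of plane in the frame of plane_tray between -0.012 and 0.012 m and z of plane in the frame of plane_tray below 0.014 m and angle between the y axis of plane and the y axis of plane_tray, either way round below 0.2 rad and x of tape in the frame of tape_tray between -0.012 and 0.012 m and y of tape in the frame of tape_tray between -0.012 and 0.012 m and z of tape in the frame of tape_tray below 0.01 m and angle between the y axis of tape and the y axis of tape_tray, either way round below 0.2 rad); the robot touches nothing.
It fails at once if the gold drill bit is pushed more than 3 cm from where it lay (distance of gold_bit from where it was at the start of the episode above 0.03 m).
It fails at once if the pencil is pushed more than 3 cm from where it lay (distance of pencil from where it was at the start of the episode above 0.03 m).
It also fails if it takes over 118 s, if anything falls off the work surface, if the arm or the gripper's body presses on something with over 40 N, if the wrist force passes 120 N, or if a joint passes its speed limit or range.

## Robot

A 6-joint arm with a two-finger parallel gripper is mounted at the origin on a cart in front of the work surface, level with it; the furniture and walls round the work are solid. World frame = base frame: x ahead of the robot, y to its left, z up, the work surface at z = 0. Lengths are in m, angles in rad, forces in N, time in s.
With the tool pointing down it reaches from about 0.375 to 0.925 m from the base axis. Payload 5.7 kg.
Tool frame: the origin (TCP) lies midway between the tips of the shut fingers; the grasp point (between the pads) lies 19 mm behind it; z points along the fingers, y is the line along which they close (so a half turn about z gives the same grasp; the last joint's range is limited). The gripper opens to 85 mm and grips with 20 to 120 N. Pads are 22 mm wide; open, the fingers measure 114 mm over their backs; the gripper's body (76 mm by 85 mm) begins 54 mm behind the grasp point. The pads swing forward as they close: fully open they stand 13 mm farther back than shut.
Start: joints at [1.122, 0.359, 1.51, -0, 1.272, -0.115], TCP at [0.197, 0.567, 0.231] pointing down, gripper open.
Joint ranges: [-2.97, 2.97], [-1.01, 2.36], [0.21, 2.38], [-0.96, 4.11], [0.2, 2.71], [-2.98, 2.98]. Speed limits (rad/s): [2.39, 2.39, 3.14, 3.14, 3.14, 3.14].

## Interface

Orientations are given as a rotation vector (axis times angle).
In Python, from bench import ctrl, vision gives the robot as it stands.
- The arm moves only by the tool jog_arm, never from a script. Its argument "series" is a list of rows, each a list of 7 numbers: the finger opening in m, from 0 to 0.0854, then the shift along the tool's x, y, z in m, then the turn, a rotation vector about the tool's x, y, z in rad. In form: [[jaw, x, y, z, ax, ay, az], ...]. A call has 1 to 8 rows; each row shifts and turns the commanded pose from where the row before left it, along the tool's axes as they then stand; what a row does not reach is not made up. A row lasts 1/10 s, in which the tool goes at most 50 mm and 8.59 degrees, less where a joint would pass 70% of its speed; a pose out of reach is approached as far as the arm can. A call is refused whole if a number of a shift passes 0.05 or a number of a turn 0.15, either way. A call with a gripper value outside its range is refused whole. The fingers move at their own pace and stop on an object; "squeeze" is the grip in N (left out, the last holds). Time passes only in rows, so rows that do not move let the fingers close. It gives the time, the measured TCP pose, the force, the opening and the grip force at its end, in the units of the state.
- ctrl.get_obs(): the state, without advancing time (a new reading comes with each control period).
- vision.get_image(name): name is "scene" or "top" or "wrist"; returns the picture (400x640x3 uint8, red, green, blue); there is no depth.
- vision.calibration(name): a dict with "K" (3x3 intrinsics, pixels), "origin" and "attitude" of the camera in the world. Camera axes: x right, y down, z forward; pixel columns grow to the right and rows downward; lengths in m; the calibration is good to about 2 mm. A picture is of the moment at which its call begins: read the wrist's pose just before it. calibration takes no time and is no camera call; for the wrist camera it gives the pose at the moment of the call.
- ctrl.job_done(): hands the job in; it is judged then, once.
Trained networks look in the newest picture that a camera, given by its name, has taken for a name from the list of things; names that differ only in an ending like _2 or _b are one class to them, and where a whole thing is asked for, a point or a joint stands for the part that bears it (a point fixed in the world has none). Each returns a list of dicts, best first, with "conf" (0 to 1); they miss things now and then, are a little off and sometimes report something else, mostly with a low value. They report only what shows in the picture. A call takes as long as a camera call. They do not tell look-alikes from the thing itself.
- vision.boxes_of(camera, label): "point" ([x, y, z] in m, in world coordinates, good to about 4 mm: the middle of the surface that is visible of it).
The state is a dict: "time": time; "q": joint angles; "qvel": joint speeds; "tau": joint torques, N m; "eef_pos": TCP position; "ee_rot": TCP orientation; "ft_force": force on the tool from outside, world axes, zero at the start; "moment": the same for the moment, N m; "gripper_width": opening from 0.0 (shut) to 1.0 (fully open); "gripper_force": force on a finger pad.
Only numpy, scipy, OpenCV 4.12 (cv2) and the standard library are available. Lean on these libraries where they do the work, as an engineer would, in place of code of your own. Each camera call takes 0.05 s, during which the arm holds its last target. There are 200 camera calls.

## Working session

There is one attempt and no reset: what is moved stays moved. The work goes in short steps, Python scripts to look and compute and a tool call to move; the robot and the scene stay as the last step left them, time stands still between calls to the robot, and variables do not carry over. Pictures are saved under pics/ and viewed, at most 15 in all, crops included, and the job is handed in when it is done.

Besides the shell and the picture viewer there is one more tool, called after "Request:" by a JSON object that holds its "method" and its "body", one argument or row to a line. jog_arm: Moves the arm, as the interface text tells. Its arguments: {"type":"object","properties":{"series":{"type":"array","items":{"type":"array","items":{"type":"number"}}},"squeeze":{"type":"number"}},"required":["series"]}

```bash
mkdir -p pics; ls; python3 - <<'E'
from bench import ctrl, vision
import cv2, numpy as np
o=ctrl.get_obs(); print({k:np.round(v,3).tolist() for k,v in o.items()})
for c in ["scene","top"]:
    im=vision.get_image(c); cv2.imwrite(f"pics/{c}0.png",im[:,:,::-1])
    k=vision.calibration(c); print(c,{a:np.round(b,3).tolist() for a,b in k.items()})
for l in "driver gauge plane tape driver_tray gauge_tray plane_tray tape_tray gold_bit pencil".split():
    for c in ["top","scene"]:
        print(l,c,[(np.round(d["point"],3).tolist(),round(d["conf"],2)) for d in vision.boxes_of(c,l)])
E
```

```text
pics
{'time': 0.0, 'q': [1.122, 0.359, 1.511, -0.0, 1.272, -0.115], 'qvel': [0.002, -0.001, 0.001, 0.001, 0.001, 0.0], 'tau': [-0.003, -52.763, -27.862, -0.001, 0.014, -0.0], 'eef_pos': [0.196, 0.566, 0.23], 'ee_rot': [-0.522, -3.097, 0.003], 'ft_force': [-0.307, -0.485, -0.513], 'moment': [0.004, -0.018, -0.027], 'gripper_force': 0.0, 'gripper_width': 1.001}
scene {'K': [[512.5, 0.0, 308.457], [0.0, 512.5, 198.542], [0.0, 0.0, 1.0]], 'origin': [-0.695, 0.649, 1.467], 'attitude': [-1.366, 2.262, -0.885]}
top {'K': [[395.315, 0.0, 321.704], [0.0, 395.315, 203.568], [0.0, 0.0, 1.0]], 'origin': [0.262, 0.024, 1.174], 'attitude': [-2.124, 2.147, -0.182]}
driver top [([0.587, -0.111, 0.022], 0.59)]
driver scene []
gauge top [([0.436, -0.106, 0.033], 0.56)]
gauge scene []
plane top [([0.425, -0.342, 0.029], 0.69), ([0.246, -0.4, 0.032], 0.6)]
plane scene [([0.226, -0.394, 0.028], 0.96), ([0.417, -0.351, 0.031], 0.75)]
tape top [([0.568, -0.342, 0.053], 0.66)]
tape scene [([0.555, -0.359, 0.048], 0.51)]
driver_tray top [([0.551, 0.309, 0.021], 0.62), ([0.566, -0.344, 0.057], 0.26)]
driver_tray scene [([0.51, 0.306, 0.016], 0.7)]
gauge_tray top [([0.59, 0.177, 0.023], 0.56)]
gauge_tray scene [([0.529, 0.17, 0.024], 0.61)]
plane_tray top [([0.603, 0.054, 0.01], 0.81), ([0.567, -0.345, 0.053], 0.74)]
plane_tray scene [([0.583, 0.05, 0.014], 0.96)]
tape_tray top [([0.506, 0.438, 0.017], 0.77)]
tape_tray scene [([0.51, 0.431, 0.015], 0.95)]
gold_bit top [([0.507, 0.436, 0.014], 0.58), ([0.534, -0.108, 0.009], 0.53)]
gold_bit scene []
pencil top [([0.411, 0.212, 0.01], 0.49)]
pencil scene [([0.408, 0.211, 0.009], 0.57)]
```

View pics/top0.png

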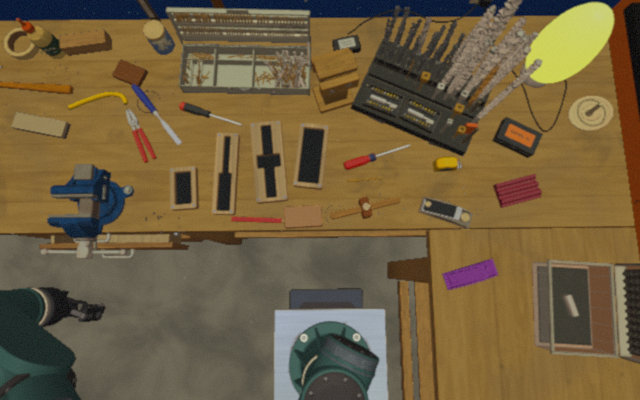

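View pics/scene0.png

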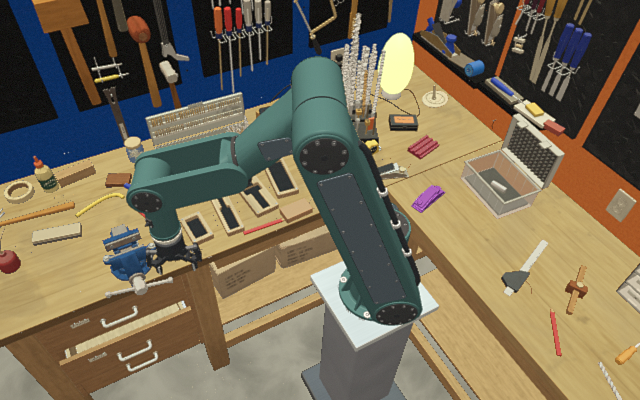

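The trays (tape, driver, gauge, plane) lie at (183,188), (226,173), (268,160) and (311,155) px. The tools are the driver (377,157), gauge (365,208), grey plane (447,211) and tape (447,163). The purple look-alike is at (470,274). The scene view agrees. Next I'll fit orientations on a rectified map.

```bash
cat > h.py <<'E'
from bench import ctrl, vision
import cv2, numpy as np
from scipy.spatial.transform import Rotation as R
def cam(c):
    k=vision.calibration(c); return np.array(k["K"]),np.array(k["origin"]),R.from_rotvec(k["attitude"]).as_matrix()
def proj(P,C):
    K,o,A=C; p=(np.atleast_2d(P)-o)@A@K.T; return p[:,:2]/p[:,2:]
def rect(im,C,x0,x1,y0,y1,z,s):
    """map: column=(y1-y)/s, row=(x1-x)/s"""
    w,h=int((y1-y0)/s),int((x1-x0)/s)
    W=np.array([[x1,y1,z],[x1,y0,z],[x0,y0,z],[x0,y1,z]])
    H=cv2.getPerspectiveTransform(proj(W,C).astype(np.float32),np.float32([[0,0],[w,0],[w,h],[0,h]]))
    return cv2.warpPerspective(im,H,(w,h),flags=cv2.INTER_CUBIC)
E
python3 - <<'E'
from h import *
im=cv2.imread("pics/top0.png"); C=cam("top")
m=rect(im,C,.36,.70,-.46,.49,.0,.0012)
for i in range(0,10): 
    y=.45-.1*i; cv2.line(m,(int((.49-y)/.0012),0),(int((.49-y)/.0012),6),(255,255,255),1)
for x in (.4,.5,.6): cv2.line(m,(0,int((.7-x)/.0012)),(6,int((.7-x)/.0012)),(255,255,255),1)
cv2.imwrite("pics/rect0.png",m); print(m.shape)
def obj(mask,z,name):
    s=.001;
    n,l,st,ce=cv2.connectedComponentsWithStats(mask)
    for i in range(1,n):
        if st[i,4]>250:
            ys,xs=np.nonzero(l==i); (c,wh,a)=cv2.minAreaRect(np.c_[xs,ys].astype(np.float32))
            b=cv2.boxPoints((c,wh,a)); e=b[1]-b[0] if np.linalg.norm(b[1]-b[0])>np.linalg.norm(b[2]-b[1]) else b[2]-b[1]
            d=-e[::-1]; print(name,"c",round(.70-c[1]*s,4),round(.49-c[0]*s,4),"wh",np.round(wh),"yaw of long axis",round(np.arctan2(d[1],d[0]),3))
# dark pockets
m=rect(im,C,.40,.70,-.46,.49,.024,.001)
h=cv2.cvtColor(m,cv2.COLOR_BGR2HSV)
d=((h[:,:,2]<60)).astype(np.uint8); d[:,520:]=0
obj(d,.024,"dark")
red=((h[:,:,1]>150)&((h[:,:,0]<8)|(h[:,:,0]>172))&(h[:,:,2]>60)).astype(np.uint8); obj(red,.024,"red")
m=rect(im,C,.36,.70,-.46,.49,.06,.001);h=cv2.cvtColor(m,cv2.COLOR_BGR2HSV)
obj(((h[:,:,1]>190)&(abs(h[:,:,0].astype(int)-26)<5)&(h[:,:,2]>150)).astype(np.uint8),.06,"yellow")
E
```

```text
(283, 791, 3)
dark c 0.5894 0.1779 wh [219.  66.] yaw of long axis -3.051
dark c 0.6053 0.0505 wh [ 59. 164.] yaw of long axis -0.116
dark c 0.5531 0.3072 wh [ 33. 222.] yaw of long axis -0.024
dark c 0.509 0.4301 wh [92. 42.] yaw of long axis -3.073
red c 0.5821 -0.0871 wh [26. 80.] yaw of long axis -1.27
red c 0.4124 0.2125 wh [145.  13.] yaw of long axis -1.621
yellow c 0.57 -0.346 wh [56. 30.] yaw of long axis -1.571
```

View pics/rect0.png

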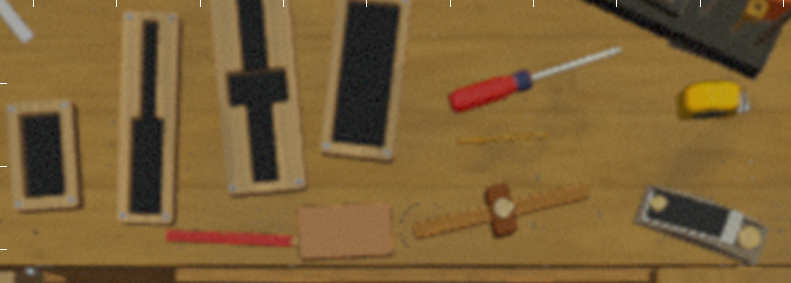

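The map shows the wide end of the driver tray facing the robot. The driver handle points to +y, the gold bit runs along row 138, and the tool and tray axes are clear. I'll refine with the wrist camera and move toward the trays first.

```bash
cat >> h.py <<'E'
def plan(x,y,z,yaw):
    """remaining shift in tool axes and turn about tool z to TCP (x,y,z), tool-y yaw"""
    o=ctrl.get_obs(); M=R.from_rotvec(o["ee_rot"]).as_matrix(); p=np.array(o["eef_pos"])
    cur=np.arctan2(M[1,1],M[0,1]); dy=(yaw-cur+np.pi)%(2*np.pi)-np.pi
    d=M.T@(np.array([x,y,z])-p)
    print("t",round(o["time"],2),"p",np.round(p,4),"yaw",round(cur,3),"q1,q6",np.round(np.array(o["q"])[[0,5]],2),"w",round(float(o["gripper_width"]),3),"f",round(float(o["gripper_force"]),1))
    n=max(1,int(np.ceil(max(np.linalg.norm(d)/.049,abs(dy)/.148))))
    # keep a straight world path while turning: row i acts in the frame after i turns
    st=np.array([x,y,z])-p; print("rows",n,"tool shift",np.round(d,4),"turn tz",round(-dy,3))
    for i in range(n):
        Mi=M@R.from_rotvec([0,0,-dy*i/n]).as_matrix(); print(np.round(Mi.T@st/n,4).tolist(),round(-dy/n,4))
E
python3 -c "
from h import *
plan(.47,.27,.36,1.4)
M=R.from_rotvec(ctrl.get_obs()['ee_rot']).as_matrix(); K,o,A=cam('wrist'); print(np.round(M,3),np.round(K,1),M.T@(o-np.array(ctrl.get_obs()['eef_pos'])),np.round(M.T@A,3))"
```

```text
t 1.1 p [0.1966 0.5669 0.2313] yaw 1.237 q1,q6 [ 1.12 -0.12] w 0.992 f 0.0
rows 9 tool shift [-0.3556 -0.1909 -0.1287] turn tz -0.163
[-0.0395, -0.0212, -0.0143] -0.0181
[-0.0391, -0.0219, -0.0143] -0.0181
[-0.0387, -0.0226, -0.0143] -0.0181
[-0.0383, -0.0233, -0.0143] -0.0181
[-0.0379, -0.024, -0.0143] -0.0181
[-0.0374, -0.0247, -0.0143] -0.0181
[-0.037, -0.0254, -0.0143] -0.0181
[-0.0365, -0.026, -0.0143] -0.0181
[-0.036, -0.0267, -0.0143] -0.0181
[[-0.945  0.328 -0.   ]
 [ 0.328  0.945 -0.   ]
 [ 0.    -0.    -1.   ]] [[294.2   0.  319.3]
 [  0.  294.2 201.8]
 [  0.    0.    1. ]] [ 0.07639579  0.00044322 -0.14168441] [[-0.    -0.954 -0.299]
 [ 1.     0.    -0.001]
 [ 0.001 -0.299  0.954]]
```

Request:
{"method": "jog_arm", "body": {
  "series": [
    [0.085,-0.04,-0.021,-0.01,0,0,-0.02],
    [0.085,-0.04,-0.022,-0.01,0,0,-0.02],
    [0.085,-0.04,-0.023,-0.01,0,0,-0.02],
    [0.085,-0.04,-0.024,-0.01,0,0,-0.02],
    [0.085,-0.038,-0.024,-0.01,0,0,-0.02],
    [0.085,-0.038,-0.025,-0.01,0,0,-0.02],
    [0.085,-0.037,-0.026,-0.01,0,0,-0.02],
    [0.085,-0.036,-0.026,-0.01,0,0,-0.02]
  ],
  "squeeze": 60
}}

```text
time: 1.9
eef_pos: [0.4463, 0.2999, 0.3119]
ee_rot: [0.272, 3.129, 0.0]
ft_force: [0.3, 0.7, -0.4]
gripper_width: 0.996
gripper_force: 0.0
```

Request:
{"method": "jog_arm", "body": {
  "series": [
    [0.085,-0.018,-0.02,0,0,0,0],
    [0.085,0,0,0,0,0,0],
    [0.085,0,0,0,0,0,0]
  ]
}}

```text
time: 2.2
eef_pos: [0.4596, 0.2784, 0.3112]
ee_rot: [-0.275, -3.129, -0.0]
ft_force: [-0.6, 0.8, -0.0]
gripper_width: 0.995
gripper_force: 0.0
```

```bash
python3 - <<'E'
from h import *
plan(.47,-.2,.32,.1)
C=cam("wrist"); im=vision.get_image("wrist")[:,:,::-1]; cv2.imwrite("pics/w1.png",im)
m=rect(im,C,.39,.74,-.06,.52,.024,.001); cv2.imwrite("pics/w1r.png",m)
h=cv2.cvtColor(m,cv2.COLOR_BGR2HSV); d=(h[:,:,2]<60).astype(np.uint8)
n,l,st,ce=cv2.connectedComponentsWithStats(d)
for i in range(1,n):
    if st[i,4]>2000:
        ys,xs=np.nonzero(l==i); c,wh,a=cv2.minAreaRect(np.c_[xs,ys].astype(np.float32))
        b=cv2.boxPoints((c,wh,a)); e=max(b[1]-b[0],b[2]-b[1],key=np.linalg.norm); e=-e[::-1]
        print(round(.74-c[1]*.001,4),round(.52-c[0]*.001,4),np.round(wh),round(np.arctan(e[1]/e[0]),3))
E
```

```text
t 2.2 p [0.4596 0.2784 0.3112] yaw 1.395 q1,q6 [ 0.42 -0.98] w 0.995 f 0.0
rows 10 tool shift [-0.0938 -0.4692 -0.0089] turn tz 1.295
[-0.0094, -0.0469, -0.0009] 0.1295
[-0.0154, -0.0453, -0.0009] 0.1295
[-0.0211, -0.043, -0.0009] 0.1295
[-0.0265, -0.0399, -0.0009] 0.1295
[-0.0314, -0.0361, -0.0009] 0.1295
[-0.0358, -0.0318, -0.0009] 0.1295
[-0.0396, -0.0269, -0.0009] 0.1295
[-0.0427, -0.0215, -0.0009] 0.1295
[-0.0452, -0.0158, -0.0009] 0.1295
[-0.0468, -0.0099, -0.0009] 0.1295
0.6952 0.4089 [ 71. 115.] -0.322
0.6383 0.0289 [134. 258.] -0.44
0.6505 0.1849 [90. 30.] 0.067
0.5484 0.3071 [ 37. 218.] -0.033
0.5387 0.1775 [123.  64.] 0.083
0.5055 0.4284 [91. 43.] 0.068
```

View pics/w1r.png

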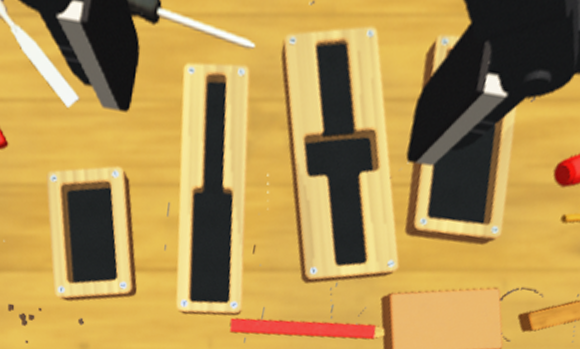

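Request:
{"method": "jog_arm", "body": {
  "series": [
    [0.085,-0.008,-0.047,0,0,0,0.13],
    [0.085,-0.014,-0.045,0,0,0,0.13],
    [0.085,-0.02,-0.043,0,0,0,0.13],
    [0.085,-0.025,-0.04,0,0,0,0.13],
    [0.085,-0.03,-0.036,0,0,0,0.13],
    [0.085,-0.035,-0.032,0,0,0,0.13],
    [0.085,-0.039,-0.027,0,0,0,0.13],
    [0.085,-0.042,-0.022,0,0,0,0.13]
  ]
}}

```text
time: 3.05
eef_pos: [0.4599, -0.1001, 0.3114]
ee_rot: [1.796, 2.578, 0.001]
ft_force: [0.9, 1.4, -0.8]
gripper_width: 0.992
gripper_force: 0.0
```

Request:
{"method": "jog_arm", "body": {
  "series": [
    [0.085,-0.03,-0.013,0,0,0,0.1],
    [0.085,0,0,0,0,0,0],
    [0.085,0,0,0,0,0,0]
  ]
}}

```text
time: 3.35
eef_pos: [0.4584, -0.1316, 0.3111]
ee_rot: [-1.917, -2.488, -0.001]
ft_force: [-0.2, 0.3, -0.7]
gripper_width: 0.996
gripper_force: 0.0
```

```bash
python3 - <<'E'
from h import *
C=cam("wrist"); im=vision.get_image("wrist")[:,:,::-1]; 
plan(.436,-.106,.12,.236)
m=rect(im,C,.36,.68,-.5,.05,.02,.0008); cv2.imwrite("pics/w2r.png",m)
for l in ["driver","gauge","plane","tape"]: print(l,[(np.round(d["point"],3).tolist(),round(d["conf"],2)) for d in vision.boxes_of("wrist",l)])
E
```

```text
t 3.4 p [ 0.4584 -0.131   0.3111] yaw 0.259 q1,q6 [-0.42 -0.68] w 0.995 f 0.0
rows 4 tool shift [ 0.0297 -0.0152  0.1911] turn tz 0.023
[0.0074, -0.0038, 0.0478] 0.0057
[0.0074, -0.0038, 0.0478] 0.0057
[0.0074, -0.0039, 0.0478] 0.0057
[0.0074, -0.0039, 0.0478] 0.0057
driver []
gauge [([0.44, -0.101, 0.035], 0.75)]
plane [([0.432, -0.328, 0.029], 0.92), ([0.246, -0.38, 0.026], 0.59)]
tape [([0.432, -0.328, 0.03], 0.7), ([0.564, -0.33, 0.055], 0.56)]
```

View pics/w2r.png

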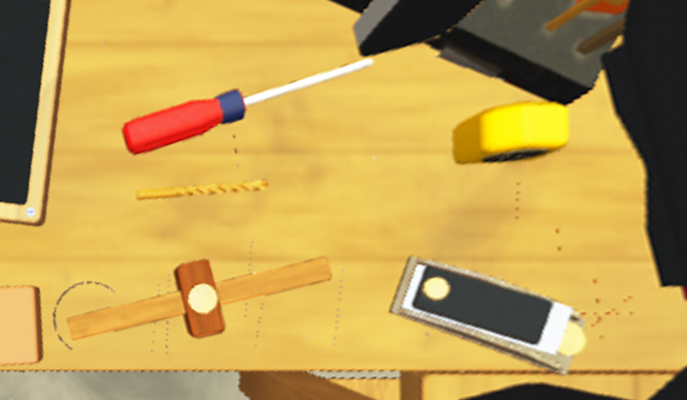

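The view shows the gauge stock at (203,298), driver handle end at (126,138) with the tip at (371,62), the plane at about (485,312), and the tape at about (515,132). I'll take the gauge first.

Request:
{"method": "jog_arm", "body": {
  "series": [
    [0.085,0.006,-0.0025,0.045,0,0,0.006],
    [0.085,0.006,-0.0025,0.045,0,0,0.006],
    [0.085,0.007,-0.0025,0.045,0,0,0.006],
    [0.085,0.007,-0.0025,0.045,0,0,0.006],
    [0.085,0,0,0,0,0,0]
  ]
}}

```text
time: 4.1
eef_pos: [0.4372, -0.1065, 0.127]
ee_rot: [-1.939, -2.457, 0.005]
ft_force: [-0.9, 0.4, 0.0]
gripper_width: 0.997
gripper_force: 0.0
```

```bash
python3 - <<'E'
from h import *
plan(.4417,-.1085,.017,.23)
C=cam("wrist"); im=vision.get_image("wrist")[:,:,::-1]; cv2.imwrite("pics/w3.png",im)
print(proj([[.4417,-.1085,.044],[.4417-.1085*0+.0237,-.1085-.1,.031]],C))
E
```

```text
t 4.1 p [ 0.4372 -0.1065  0.127 ] yaw 0.235 q1,q6 [-0.39 -0.63] w 0.997 f 0.0
rows 3 tool shift [-0.0038  0.0049  0.1099] turn tz 0.005
[-0.0013, 0.0016, 0.0366] 0.0017
[-0.0013, 0.0016, 0.0366] 0.0017
[-0.0013, 0.0016, 0.0366] 0.0017
[[324.83846613 213.3498951 ]
 [323.89711743 310.53842926]]
```

View pics/w3.png

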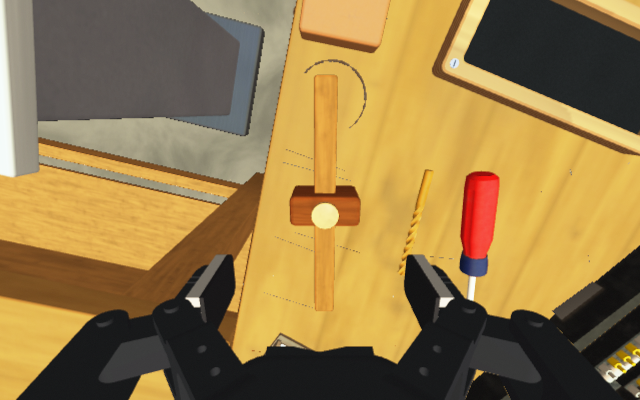

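The wrist view shows the gauge stock at (325,206) where predicted, with the beam aligned. Descending.

Request:
{"method": "jog_arm", "body": {
  "series": [
    [0.085,-0.001,0.002,0.037,0,0,0],
    [0.085,-0.001,0.002,0.037,0,0,0.005],
    [0.085,-0.001,0.001,0.036,0,0,0],
    [0.085,0,0,0,0,0,0],
    [0.05,0,0,0,0,0,0],
    [0.05,0,0,0,0,0,0],
    [0.05,0,0,0,0,0,0],
    [0.05,0,0,0,0,0,0]
  ],
  "squeeze": 50
}}

```text
time: 4.95
eef_pos: [0.4499, -0.1123, 0.024]
ee_rot: [1.951, 2.456, 0.002]
ft_force: [-1.2, 0.5, 7.7]
gripper_width: 0.664
gripper_force: 53.4
```

Request:
{"method": "jog_arm", "body": {
  "series": [
    [0.04,0,0,0,0,0,0],
    [0.04,0,0,-0.02,0,0,0],
    [0.04,0,0,-0.04,0,0,0],
    [0.04,0,0,-0.04,0,0,0],
    [0.04,0,0,0,0,0,0]
  ]
}}

```text
time: 5.45
eef_pos: [0.4523, -0.1132, 0.1278]
ee_rot: [1.946, 2.45, 0.005]
ft_force: [0.6, -1.0, -1.7]
gripper_width: 0.664
gripper_force: 54.5
```

```bash
python3 - <<'E'
from h import *
plan(.5875,.1778,.117,1.664)
E
```

```text
t 5.45 p [ 0.4523 -0.1132  0.1278] yaw 0.228 q1,q6 [-0.39 -0.62] w 0.664 f 54.5
rows 10 tool shift [0.2529 0.1974 0.011 ] turn tz -1.436
[0.0253, 0.0197, 0.0011] -0.1436
[0.0222, 0.0232, 0.0011] -0.1436
[0.0187, 0.0261, 0.0011] -0.1436
[0.0147, 0.0285, 0.0011] -0.1436
[0.0105, 0.0303, 0.0011] -0.1436
[0.0061, 0.0315, 0.0011] -0.1436
[0.0015, 0.032, 0.0011] -0.1436
[-0.0031, 0.0319, 0.0011] -0.1436
[-0.0076, 0.0312, 0.0011] -0.1436
[-0.012, 0.0297, 0.0011] -0.1436
```

Request:
{"method": "jog_arm", "body": {
  "series": [
    [0.04,0.025,0.02,0,0,0,-0.144],
    [0.04,0.022,0.023,0,0,0,-0.144],
    [0.04,0.019,0.026,0,0,0,-0.144],
    [0.04,0.015,0.028,0,0,0,-0.144],
    [0.04,0.01,0.03,0,0,0,-0.144],
    [0.04,0.006,0.031,0,0,0,-0.144],
    [0.04,0.001,0.032,0,0,0,-0.144],
    [0.04,-0.003,0.032,0,0,0,-0.144]
  ]
}}

```text
time: 6.25
eef_pos: [0.556, 0.1212, 0.1223]
ee_rot: [0.29, 3.127, 0.0]
ft_force: [0.4, 0.0, -0.9]
gripper_width: 0.67
gripper_force: 54.4
```

Request:
{"method": "jog_arm", "body": {
  "series": [
    [0.04,-0.008,0.031,0,0,0,-0.144],
    [0.04,-0.012,0.03,0,0,0,-0.144],
    [0.04,0,0,0,0,0,0],
    [0.04,0,0,0,0,0,0]
  ]
}}

```text
time: 6.65
eef_pos: [0.5824, 0.1787, 0.1218]
ee_rot: [-0.153, 3.137, -0.0]
ft_force: [-0.0, 0.1, -2.1]
gripper_width: 0.664
gripper_force: 54.4
```

```bash
python3 - <<'E'
from h import *
plan(.5875,.1778,.07,1.664)
C=cam("wrist"); im=vision.get_image("wrist")[:,:,::-1].copy()
o=ctrl.get_obs(); M=R.from_rotvec(o["ee_rot"]).as_matrix(); p=np.array(o["eef_pos"])
# predicted for object centred in tool x: stock top corners & beam ends; underside 24 mm below TCP
for P in ([-.013,-.029,-.020],[-.013,.029,-.020],[.013,-.029,-.02],[.013,.029,-.02],[.105,-.009,-.007],[.105,.009,-.007],[-.105,.009,-.007]):
    u=proj(p+M@np.array(P),C)[0]; cv2.circle(im,(int(u[0]),int(u[1])),3,(0,255,0),1)
cv2.imwrite("pics/w4.png",im)
E
```

```text
t 6.65 p [0.5824 0.1787 0.1218] yaw 1.668 q1,q6 [ 0.18 -1.48] w 0.664 f 54.4
rows 2 tool shift [-0.005  -0.0014  0.0518] turn tz 0.004
[-0.0025, -0.0007, 0.0259] 0.0021
[-0.0025, -0.0007, 0.0259] 0.0021
```

View pics/w4.png

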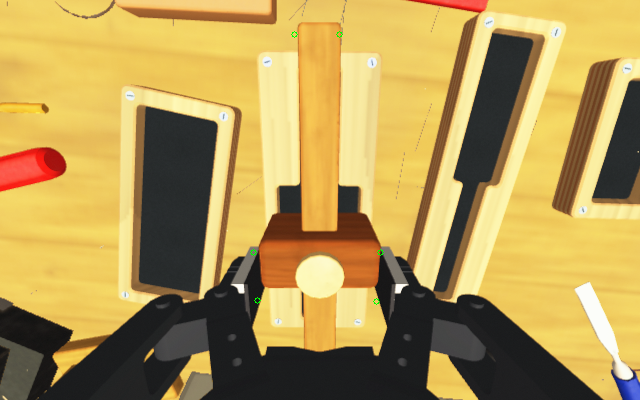

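The held gauge is centred on its tray in columns (319). It sits about 5 mm off along tool x, which I'll compensate for, then lower.

Request:
{"method": "jog_arm", "body": {
  "series": [
    [0.04,-0.005,-0.001,0.025,0,0,0.004],
    [0.04,-0.005,0,0.025,0,0,0],
    [0.04,0,0,0.015,0,0,0],
    [0.04,0,0,0.01,0,0,0],
    [0.04,0,0,0.008,0,0,0],
    [0.04,0,0,0,0,0,0],
    [0.04,0,0,0,0,0,0]
  ]
}}

```text
time: 7.4
eef_pos: [0.5928, 0.1782, 0.0388]
ee_rot: [-0.146, 3.138, -0.0]
ft_force: [-0.3, -0.5, -0.9]
gripper_width: 0.66
gripper_force: 54.4
```

Request:
{"method": "jog_arm", "body": {
  "series": [
    [0.04,0,0,0.003,0,0,0],
    [0.04,0,0,0.003,0,0,0],
    [0.04,0,0,0,0,0,0],
    [0.04,0,0,0,0,0,0]
  ]
}}

```text
time: 7.8
eef_pos: [0.5925, 0.1783, 0.0324]
ee_rot: [0.147, -3.138, 0.0]
ft_force: [-0.3, 0.1, -1.1]
gripper_width: 0.665
gripper_force: 54.4
```

Request:
{"method": "jog_arm", "body": {
  "series": [
    [0.075,0,0,0,0,0,0],
    [0.075,0,0,0,0,0,0],
    [0.075,0,0,0,0,0,0],
    [0.075,0,0,-0.01,0,0,0],
    [0.075,0,0,-0.03,0,0,0],
    [0.06,0,0,-0.05,0,0,0],
    [0.06,0,0,-0.05,0,0,0],
    [0.05,0,0,0,0,0,0]
  ]
}}

```text
time: 8.6
eef_pos: [0.5978, 0.1792, 0.1808]
ee_rot: [-0.146, 3.124, 0.003]
ft_force: [0.2, -0.5, -0.2]
gripper_width: 0.59
gripper_force: 0.0
```

```bash
python3 - <<'E'
from h import *
C=cam("wrist"); im=vision.get_image("wrist")[:,:,::-1].copy()
print([(np.round(d["point"],3).tolist(),round(d["conf"],2)) for d in vision.boxes_of("wrist","gauge")])
a=.093
for P in ([-.029,-.013,.044],[.029,-.013,.044],[-.029,.013,.044],[.029,.013,.044],[-.009,-.105,.031],[.009,-.105,.031]):
    x=np.array([np.sin(a),-np.cos(a),0]);y=np.array([np.cos(a),np.sin(a),0])
    u=proj(np.array([.5875,.1778,.006])+x*P[0]+y*P[1]+[0,0,P[2]],C)[0]; cv2.circle(im,(int(u[0]),int(u[1])),3,(0,255,0),1)
cv2.imwrite("pics/w5.png",im)
plan(.5885,-.1045,.10,.305)
E
```

```text
[([0.58, 0.18, 0.043], 0.75)]
t 8.7 p [0.5938 0.1785 0.1748] yaw 1.664 q1,q6 [ 0.18 -1.48] w 0.582 f 0.0
rows 10 tool shift [ 0.032  -0.2813  0.0746] turn tz 1.359
[0.0032, -0.0281, 0.0075] 0.1359
[-0.0006, -0.0283, 0.0075] 0.1359
[-0.0045, -0.028, 0.0075] 0.1359
[-0.0082, -0.0271, 0.0075] 0.1359
[-0.0118, -0.0257, 0.0075] 0.1359
[-0.0152, -0.0239, 0.0075] 0.1359
[-0.0183, -0.0216, 0.0075] 0.1359
[-0.021, -0.0189, 0.0075] 0.1359
[-0.0234, -0.0159, 0.0075] 0.1359
[-0.0254, -0.0126, 0.0075] 0.1359
```

View pics/w5.png

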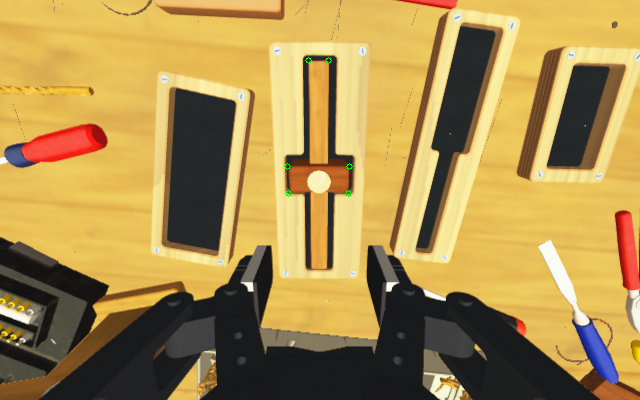

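The gauge is down in its cross pocket with all the predicted marks matching. Next is the driver.

Request:
{"method": "jog_arm", "body": {
  "series": [
    [0.055,0.003,-0.028,0.005,0,0,0.136],
    [0.055,-0.001,-0.028,0.005,0,0,0.136],
    [0.055,-0.005,-0.028,0.005,0,0,0.136],
    [0.055,-0.008,-0.027,0.005,0,0,0.136],
    [0.055,-0.012,-0.026,0.005,0,0,0.136],
    [0.055,-0.015,-0.024,0.005,0,0,0.136],
    [0.055,-0.018,-0.022,0.005,0,0,0.136],
    [0.055,-0.021,-0.019,0.005,0,0,0.136]
  ]
}}

```text
time: 9.5
eef_pos: [0.5864, -0.049, 0.1305]
ee_rot: [-1.505, -2.754, 0.002]
ft_force: [1.2, -1.3, 0.0]
gripper_width: 0.647
gripper_force: 0.0
```

Request:
{"method": "jog_arm", "body": {
  "series": [
    [0.055,-0.023,-0.016,0.01,0,0,0.136],
    [0.055,-0.025,-0.013,0.01,0,0,0.136],
    [0.055,0,0,0,0,0,0],
    [0.055,0,0,0,0,0,0],
    [0.055,0,0,0,0,0,0]
  ]
}}

```text
time: 10.0
eef_pos: [0.5855, -0.1034, 0.1118]
ee_rot: [-1.856, -2.532, 0.0]
ft_force: [0.1, -0.0, 0.6]
gripper_width: 0.645
gripper_force: 0.0
```

```bash
python3 - <<'E'
from h import *
plan(.5885,-.1045,.04,.305)
C=cam("wrist"); im=vision.get_image("wrist")[:,:,::-1].copy()
a=1.876; y=np.array([np.cos(a),np.sin(a),0]); g=np.array([.5885,-.1045,.014])
for s in (.057,0,-.157): u=proj(g+y*s,C)[0]; print(u); cv2.circle(im,(int(u[0]),int(u[1])),3,(0,255,0),1)
cv2.imwrite("pics/w6.png",im)
E
```

```text
t 10.0 p [ 0.5855 -0.1034  0.1118] yaw 0.306 q1,q6 [-0.29 -0.6 ] w 0.645 f 0.0
rows 2 tool shift [-0.002   0.0026  0.0718] turn tz 0.001
[-0.001, 0.0013, 0.0359] 0.0003
[-0.001, 0.0013, 0.0359] 0.0003
[322.43188048 137.95857601]
[322.19756646 205.7740576 ]
[321.69008427 352.65024166]
```

View pics/w6.png

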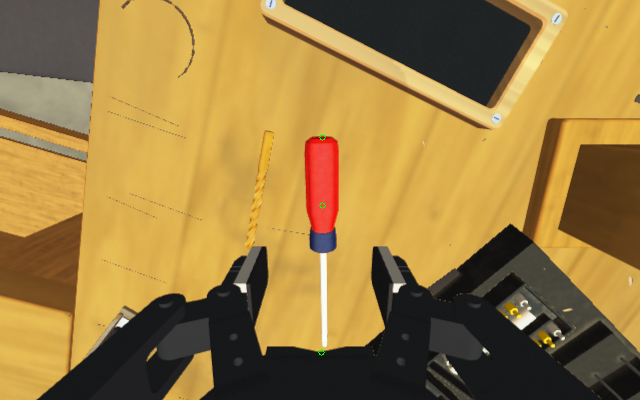

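The driver is centred under the jaws: handle end at (322,138), and the gold bit at column 260 is clear of the fingers. Descending.

Request:
{"method": "jog_arm", "body": {
  "series": [
    [0.055,-0.001,0.0015,0.035,0,0,0],
    [0.055,-0.001,0.001,0.035,0,0,0],
    [0.055,0,0,0.02,0,0,0],
    [0.055,0,0,0.012,0,0,0],
    [0.055,0,0,0,0,0,0],
    [0.055,0,0,0,0,0,0]
  ]
}}

```text
time: 10.65
eef_pos: [0.5897, -0.1052, 0.011]
ee_rot: [1.858, 2.532, 0.0]
ft_force: [-0.1, 0.6, -1.2]
gripper_width: 0.648
gripper_force: 0.0
```

Request:
{"method": "jog_arm", "body": {
  "series": [
    [0.01,0,0,0,0,0,0],
    [0.01,0,0,0,0,0,0],
    [0.01,0,0,0,0,0,0],
    [0.01,0,0,0,0,0,0],
    [0.01,0,0,0,0,0,0],
    [0.01,0,0,0,0,0,0]
  ],
  "squeeze": 40
}}

```text
time: 11.25
eef_pos: [0.5902, -0.1058, 0.0117]
ee_rot: [1.858, 2.53, 0.001]
ft_force: [-0.8, 1.1, 7.2]
gripper_width: 0.271
gripper_force: 41.1
```

Request:
{"method": "jog_arm", "body": {
  "series": [
    [0.01,0,0,-0.015,0,0,0],
    [0.01,0,0,-0.035,0,0,0],
    [0.01,0,0,-0.045,0,0,0],
    [0.01,0,0,-0.045,0,0,0],
    [0.01,0,0,0,0,0,0],
    [0.01,0,0,0,0,0,0]
  ]
}}

```text
time: 11.85
eef_pos: [0.5899, -0.1058, 0.1525]
ee_rot: [1.857, 2.529, 0.002]
ft_force: [0.7, 0.8, -1.9]
gripper_width: 0.269
gripper_force: 40.2
```

```bash
python3 - <<'E'
from h import *
# grip point = driver y 50; tray y axis yaw pi-.023
a=np.pi-.023; t=np.array([.552,.3078])+.05*np.array([np.cos(a),np.sin(a)]); print(t)
plan(t[0],t[1],.14,a-np.pi/2)
E
```

```text
[0.50201322 0.3089499 ]
t 11.85 p [ 0.5899 -0.1058  0.1525] yaw 0.304 q1,q6 [-0.29 -0.6 ] w 0.269 f 40.2
rows 9 tool shift [0.4221 0.0402 0.0117] turn tz -1.244
[0.0469, 0.0045, 0.0013] -0.1382
[0.0458, 0.0109, 0.0013] -0.1382
[0.0439, 0.0171, 0.0013] -0.1382
[0.0411, 0.023, 0.0013] -0.1382
[0.0376, 0.0284, 0.0013] -0.1382
[0.0333, 0.0333, 0.0013] -0.1382
[0.0284, 0.0376, 0.0013] -0.1382
[0.0229, 0.0412, 0.0013] -0.1382
[0.017, 0.0439, 0.0013] -0.1382
```

Request:
{"method": "jog_arm", "body": {
  "series": [
    [0.01,0.047,0.004,0,0,0,-0.138],
    [0.01,0.046,0.011,0,0,0,-0.138],
    [0.01,0.044,0.017,0,0,0,-0.138],
    [0.01,0.041,0.023,0,0,0,-0.138],
    [0.01,0.038,0.028,0,0,0,-0.138],
    [0.01,0.033,0.033,0,0,0,-0.138],
    [0.01,0.028,0.038,0,0,0,-0.138],
    [0.01,0.023,0.041,0,0,0,-0.138]
  ]
}}

```text
time: 12.65
eef_pos: [0.5083, 0.2641, 0.1485]
ee_rot: [-0.246, -3.128, 0.003]
ft_force: [1.5, -0.4, -1.2]
gripper_width: 0.272
gripper_force: 40.1
```

Request:
{"method": "jog_arm", "body": {
  "series": [
    [0.01,0.017,0.044,0,0,0,-0.138],
    [0.01,0,0,0,0,0,0],
    [0.01,0,0,0,0,0,0],
    [0.01,0,0,0,0,0,0]
  ]
}}

```text
time: 13.05
eef_pos: [0.5, 0.3078, 0.149]
ee_rot: [-0.041, -3.139, 0.003]
ft_force: [-0.1, 0.8, -0.4]
gripper_width: 0.272
gripper_force: 40.2
```

```bash
python3 - <<'E'
from h import *
plan(.502,.309,.06,1.548)
C=cam("wrist"); im=vision.get_image("wrist")[:,:,::-1].copy()
o=ctrl.get_obs(); M=R.from_rotvec(o["ee_rot"]).as_matrix(); p=np.array(o["eef_pos"])
for P in ([.057,0,-.003],[-.157,0,-.003]):
    u=proj(p+M@np.array(P),C)[0]; cv2.circle(im,(int(u[0]),int(u[1])),3,(0,255,0),1)
cv2.imwrite("pics/w7.png",im)
E
```

```text
t 13.05 p [0.5    0.3078 0.149 ] yaw 1.545 q1,q6 [ 0.43 -1.11] w 0.272 f 40.2
rows 2 tool shift [-0.0022  0.0014  0.089 ] turn tz -0.003
[-0.0011, 0.0007, 0.0445] -0.0016
[-0.0011, 0.0007, 0.0445] -0.0016
```

View pics/w7.png

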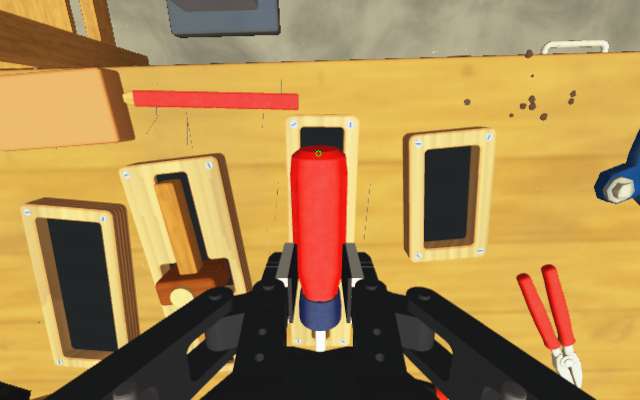

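The driver is held level and in line with its tray, wide end to the handle. Lowering.

Request:
{"method": "jog_arm", "body": {
  "series": [
    [0.01,-0.002,0.001,0.045,0,0,0],
    [0.01,0,0,0.04,0,0,0],
    [0.01,0,0,0.02,0,0,0],
    [0.01,0,0,0.01,0,0,0],
    [0.01,0,0,0.005,0,0,0],
    [0.01,0,0,0,0,0,0],
    [0.01,0,0,0,0,0,0]
  ]
}}

```text
time: 13.8
eef_pos: [0.504, 0.3102, 0.0315]
ee_rot: [0.04, 3.139, 0.001]
ft_force: [0.5, -0.4, -1.5]
gripper_width: 0.272
gripper_force: 40.2
```

Request:
{"method": "jog_arm", "body": {
  "series": [
    [0.01,0.002,-0.001,0.002,0,0,0],
    [0.01,0,0,0.0025,0,0,0],
    [0.01,0,0,0,0,0,0],
    [0.01,0,0,0,0,0,0]
  ]
}}

```text
time: 14.2
eef_pos: [0.5009, 0.3092, 0.0259]
ee_rot: [0.039, 3.141, -0.0]
ft_force: [0.3, 0.2, -0.9]
gripper_width: 0.271
gripper_force: 40.2
```

Request:
{"method": "jog_arm", "body": {
  "series": [
    [0.045,0,0,0,0,0,0],
    [0.045,0,0,0,0,0,0],
    [0.045,0,0,0,0,0,0],
    [0.045,0,0,-0.01,0,0,0],
    [0.05,0,0,-0.03,0,0,0],
    [0.06,0,0,-0.05,0,0,0],
    [0.085,0,0,-0.05,0,0,0],
    [0.085,0,0,-0.03,0,0,0]
  ]
}}

```text
time: 15.0
eef_pos: [0.5023, 0.3098, 0.2007]
ee_rot: [0.039, 3.136, 0.004]
ft_force: [0.8, -0.2, 0.2]
gripper_width: 0.986
gripper_force: 0.0
```

```bash
python3 - <<'E'
from h import *
C=cam("wrist"); im=vision.get_image("wrist")[:,:,::-1].copy()
a=np.pi-.023; y=np.array([np.cos(a),np.sin(a),0]); x=np.array([np.sin(a),-np.cos(a),0])
for P in ([0,.107,.024],[-.012,.06,.024],[.012,.06,.024],[0,-.107,.017]):
    u=proj(np.array([.552,.3078,0])+x*P[0]+y*P[1]+[0,0,P[2]],C)[0]; cv2.circle(im,(int(u[0]),int(u[1])),2,(0,255,0),1)
cv2.imwrite("pics/w8.png",im[60:360,130:530])
plan(.47,-.24,.25,-.32)
E
```

```text
t 15.05 p [0.5045 0.3109 0.2048] yaw 1.546 q1,q6 [ 0.44 -1.11] w 0.998 f 0.0
rows 13 tool shift [ 0.0205 -0.5513 -0.0483] turn tz 1.866
[0.0016, -0.0424, -0.0037] 0.1436
[-0.0045, -0.0422, -0.0037] 0.1436
[-0.0105, -0.0411, -0.0037] 0.1436
[-0.0163, -0.0392, -0.0037] 0.1436
[-0.0217, -0.0365, -0.0037] 0.1436
[-0.0267, -0.033, -0.0037] 0.1436
[-0.0312, -0.0288, -0.0037] 0.1436
[-0.035, -0.0241, -0.0037] 0.1436
[-0.038, -0.0188, -0.0037] 0.1436
[-0.0403, -0.0132, -0.0037] 0.1436
[-0.0418, -0.0073, -0.0037] 0.1436
[-0.0424, -0.0012, -0.0037] 0.1436
[-0.0422, 0.0049, -0.0037] 0.1436
```

View pics/w8.png

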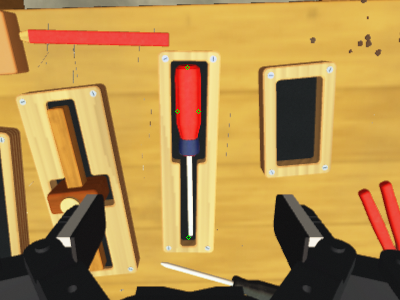

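The driver is fully seated in its keyhole. Next, moving over the plane and tape.

```bash
python3 -c "
from h import *
plan(.435,-.33,.18,-.32)"
```

```text
t 15.05 p [0.5045 0.3109 0.2048] yaw 1.546 q1,q6 [ 0.44 -1.11] w 0.998 f 0.0
rows 14 tool shift [ 0.054  -0.6425  0.0209] turn tz 1.866
[0.0039, -0.0459, 0.0015] 0.1333
[-0.0023, -0.046, 0.0015] 0.1333
[-0.0084, -0.0453, 0.0015] 0.1333
[-0.0143, -0.0438, 0.0015] 0.1333
[-0.02, -0.0415, 0.0015] 0.1333
[-0.0253, -0.0385, 0.0015] 0.1333
[-0.0302, -0.0347, 0.0015] 0.1333
[-0.0346, -0.0304, 0.0015] 0.1333
[-0.0383, -0.0256, 0.0015] 0.1333
[-0.0414, -0.0202, 0.0015] 0.1333
[-0.0437, -0.0146, 0.0015] 0.1333
[-0.0452, -0.0086, 0.0015] 0.1333
[-0.046, -0.0025, 0.0015] 0.1333
[-0.0459, 0.0036, 0.0015] 0.1333
```

Request:
{"method": "jog_arm", "body": {
  "series": [
    [0.085,0.004,-0.046,0.001,0,0,0.133],
    [0.085,-0.002,-0.046,0.001,0,0,0.133],
    [0.085,-0.008,-0.045,0.001,0,0,0.133],
    [0.085,-0.014,-0.044,0.001,0,0,0.133],
    [0.085,-0.02,-0.042,0.001,0,0,0.133],
    [0.085,-0.025,-0.038,0.001,0,0,0.133],
    [0.085,-0.03,-0.035,0.001,0,0,0.133],
    [0.085,-0.035,-0.03,0.001,0,0,0.133]
  ]
}}

```text
time: 15.85
eef_pos: [0.4596, -0.0586, 0.1883]
ee_rot: [1.634, 2.682, 0.0]
ft_force: [0.2, -0.3, -0.2]
gripper_width: 0.999
gripper_force: 0.0
```

Request:
{"method": "jog_arm", "body": {
  "series": [
    [0.085,-0.038,-0.026,0.001,0,0,0.133],
    [0.085,-0.041,-0.02,0.001,0,0,0.133],
    [0.085,-0.044,-0.015,0.001,0,0,0.133],
    [0.085,-0.045,-0.009,0.001,0,0,0.133],
    [0.085,-0.046,-0.003,0.001,0,0,0.133],
    [0.085,-0.046,0.004,0.001,0,0,0.133],
    [0.085,0,0,0,0,0,0],
    [0.085,0,0,0,0,0,0]
  ]
}}

```text
time: 16.65
eef_pos: [0.4294, -0.3323, 0.1819]
ee_rot: [-2.544, -1.842, -0.0]
ft_force: [0.6, -0.1, -1.1]
gripper_width: 0.99
gripper_force: 0.0
```

```bash
python3 - <<'E'
from h import *
C=cam("wrist"); im=vision.get_image("wrist")[:,:,::-1].copy(); cv2.imwrite("pics/w9raw.png",im)
plan(.43,-.335,.1,-.32)
np.savez("c9.npz",K=C[0],o=C[1],A=C[2]); print(C[1])
for l in ["plane","tape"]: print(l,[(np.round(d["point"],3).tolist(),round(d["conf"],2)) for d in vision.boxes_of("wrist",l)])
m=rect(im,C,.33,.64,-.46,-.2,.032,.0006)
big=cv2.resize(im,(800,500),interpolation=cv2.INTER_CUBIC)
cv2.imwrite("pics/w9.png",big); cv2.imwrite("pics/w9r.png",m); print(m.shape)
E
```

```text
t 16.7 p [ 0.4294 -0.3311  0.1818] yaw -0.316 q1,q6 [-0.78 -0.47] w 0.996 f 0.0
rows 2 tool shift [-0.0036  0.0019  0.0818] turn tz 0.004
[-0.0018, 0.0009, 0.0409] 0.002
[-0.0018, 0.0009, 0.0409] 0.002
[ 0.45333753 -0.2594472   0.32365194]
plane [([0.25, -0.369, 0.02], 0.96), ([0.434, -0.333, 0.03], 0.74)]
tape [([0.562, -0.343, 0.055], 0.9)]
(516, 433, 3)
```

View pics/w9.png

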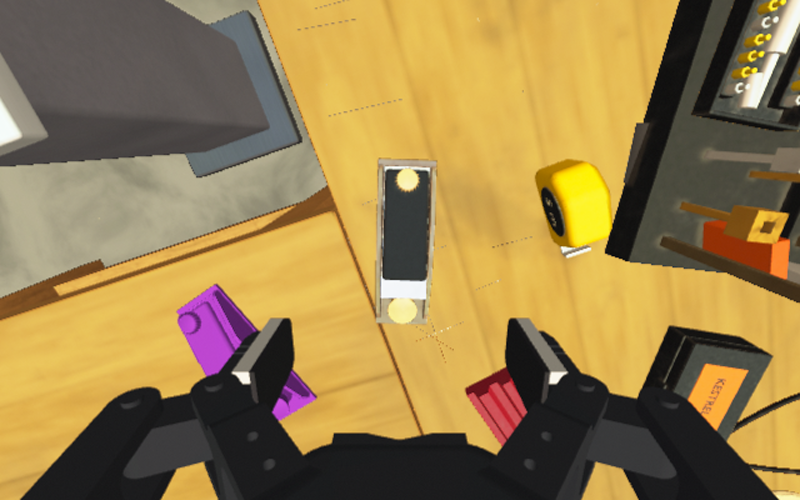

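In the 800-px view the plane's corners are at (380,159), (436,160), (377,322) and (425,323), with the lever cap toward the top (+y end). The tape is at about (575,205) with its hook at (575,252). Next I'll fit both poses.

```bash
cat > fit.py <<'E'
from h import *
from scipy.optimize import minimize
z=np.load("c9.npz"); C=(z["K"],z["o"],z["A"]); im=cv2.imread("pics/w9raw.png")
def back(u,zz):
    d=C[2]@np.linalg.inv(C[0])@np.array([u[0]*.8,u[1]*.8,1]); return C[1]+d*(zz-C[1][2])/d[2]
cs=[back(u,.032)[:2] for u in [(380,159),(436,160),(425,323),(377,322)]]; print(np.round(cs,4).tolist(),"mean",np.mean(cs,0))
e=(cs[0]+cs[1]-cs[2]-cs[3])/2; print("len",np.linalg.norm(e),"wid",np.linalg.norm(cs[0]-cs[1]),np.linalg.norm(cs[2]-cs[3]),"yaw",np.arctan2(e[1],e[0]))
h=cv2.cvtColor(im,cv2.COLOR_BGR2HSV)
m=((h[:,:,1]>215)&(abs(h[:,:,0].astype(int)-26)<5)&(h[:,:,2]>90)).astype(np.uint8)
m[:, :420]=0; m[:,495:]=0; m[:120]=0; m[205:]=0
m=cv2.morphologyEx(m,cv2.MORPH_OPEN,np.ones((3,3)))
cts,_=cv2.findContours(m,0,2); c=max(cts,key=cv2.contourArea); T=np.zeros_like(m); cv2.fillPoly(T,[cv2.convexHull(c)],1); print("area",T.sum(),cv2.boundingRect(c))
t=np.linspace(0,2*np.pi,40)
def sil(p,r=.012):
    P=[]
    for y in (-.028+r,.041-r):
        for zz in (r,.065-r):
            for a in t[::4]:
                for x in (-.016,.018): P.append((x,y+r*np.cos(a),zz+r*np.sin(a)))
    P=np.array(P); W=R.from_rotvec([0,0,p[2]]).apply(P)+[p[0],p[1],0]
    M=np.zeros((400*4,640*4),np.uint8); cv2.fillConvexPoly(M,cv2.convexHull((proj(W,C)*4).astype(np.int32)),1)
    return cv2.resize(M.astype(np.float32),(640,400),interpolation=cv2.INTER_AREA)
def cost(q):
    p=np.array([.56,-.345,1.57])+q*np.array([.01,.01,.1]); S=sil(p); return 1-np.minimum(S,T).sum()/np.maximum(S,T).sum()
for s in ([0,0,0],[0,0,2],[0,0,-2]):
    r=minimize(cost,s,method="Nelder-Mead",options=dict(initial_simplex=np.array(s)+np.array([[0,0,0],[1,0,0],[0,1,0],[0,0,1.5]])))
    print(np.array([.56,-.345,1.57])+r.x*np.array([.01,.01,.1]),r.fun)
E
python3 fit.py
```

```text
[[0.4344, -0.2703], [0.4751, -0.2845], [0.4261, -0.4158], [0.3861, -0.4016]] mean [ 0.43041505 -0.34307383]
len 0.14004768224605357 wid 0.04314075724302389 0.04244741200165074 yaw 1.2162434635436572
area 2371 (443, 130, 47, 67)
[ 0.57252459 -0.35371496  2.20976778] 0.49919724464416504
[ 0.57342925 -0.35342652  2.23420229] 0.49927806854248047
[ 0.56995557 -0.34787624  3.57832438] 0.43946343660354614
```

The corners fit the sole outline at z = 0 (155 x 48 mm), and three views agree: centre (0.429, -0.352), yaw 1.23. I'll grip at y = +20.

```bash
python3 -c "
from h import *
plan(.4357,-.3332,.06,-.341)"
```

```text
t 16.8 p [ 0.4297 -0.3301  0.1819] yaw -0.314 q1,q6 [-0.78 -0.47] w 0.995 f 0.0
rows 3 tool shift [-0.0012  0.0068  0.1218] turn tz 0.027
[-0.0004, 0.0023, 0.0406] 0.0089
[-0.0004, 0.0023, 0.0406] 0.0089
[-0.0004, 0.0023, 0.0406] 0.0089
```

Request:
{"method": "jog_arm", "body": {
  "series": [
    [0.08,0,0.002,0.04,0,0,0.009],
    [0.08,0,0.002,0.04,0,0,0.009],
    [0.08,-0.001,0.002,0.03,0,0,0.009],
    [0.08,0,0,0.01,0,0,0],
    [0.08,0,0,0,0,0,0],
    [0.08,0,0,0,0,0,0]
  ]
}}

```text
time: 17.4
eef_pos: [0.436, -0.3344, 0.063]
ee_rot: [2.566, 1.811, 0.0]
ft_force: [0.1, -0.6, -0.0]
gripper_width: 0.939
gripper_force: 0.0
```

```bash
python3 -c "
from h import *
plan(.4357,-.3332,.009,-.341)"
```

```text
t 17.4 p [ 0.436  -0.3344  0.063 ] yaw -0.342 q1,q6 [-0.78 -0.44] w 0.939 f 0.0
rows 2 tool shift [ 0.001  -0.0007  0.054 ] turn tz -0.001
[0.0005, -0.0003, 0.027] -0.0004
[0.0005, -0.0003, 0.027] -0.0004
```

Request:
{"method": "jog_arm", "body": {
  "series": [
    [0.08,0.001,0,0.025,0,0,0],
    [0.08,0,0,0.018,0,0,0],
    [0.08,0,0,0.01,0,0,0],
    [0.08,0,0,0,0,0,0],
    [0.08,0,0,0,0,0,0]
  ]
}}

```text
time: 17.9
eef_pos: [0.4362, -0.3341, 0.0099]
ee_rot: [2.567, 1.809, 0.0]
ft_force: [-0.6, -0.0, -0.2]
gripper_width: 0.934
gripper_force: 0.0
```

Request:
{"method": "jog_arm", "body": {
  "series": [
    [0.03,0,0,0,0,0,0],
    [0.03,0,0,0,0,0,0],
    [0.03,0,0,0,0,0,0],
    [0.03,0,0,0,0,0,0],
    [0.03,0,0,0,0,0,0],
    [0.03,0,0,0,0,0,0]
  ],
  "squeeze": 90
}}

```text
time: 18.5
eef_pos: [0.4356, -0.3337, 0.01]
ee_rot: [2.567, 1.809, -0.0]
ft_force: [-2.2, 0.7, 9.0]
gripper_width: 0.537
gripper_force: 93.0
```

Request:
{"method": "jog_arm", "body": {
  "series": [
    [0.03,0,0,-0.01,0,0,0],
    [0.03,0,0,-0.03,0,0,0],
    [0.03,0,0,-0.04,0,0,0],
    [0.03,0,0,-0.05,0,0,0],
    [0.03,0,0,0,0,0,0],
    [0.03,0,0,0,0,0,0]
  ]
}}

```text
time: 19.1
eef_pos: [0.4358, -0.3337, 0.1399]
ee_rot: [2.566, 1.808, 0.001]
ft_force: [-0.1, 0.6, -6.3]
gripper_width: 0.539
gripper_force: 94.7
```

```bash
python3 -c "
from h import *
plan(.5836,.0528,.135,1.455)"
```

```text
t 19.1 p [ 0.4358 -0.3337  0.1399] yaw -0.343 q1,q6 [-0.78 -0.44] w 0.539 f 94.7
rows 13 tool shift [0.4137 0.0092 0.0045] turn tz -1.798
[0.0318, 0.0007, 0.0003] -0.1383
[0.0314, 0.0051, 0.0003] -0.1383
[0.0304, 0.0094, 0.0003] -0.1383
[0.0288, 0.0135, 0.0003] -0.1383
[0.0267, 0.0173, 0.0003] -0.1383
[0.0241, 0.0208, 0.0003] -0.1383
[0.021, 0.024, 0.0003] -0.1383
[0.0175, 0.0266, 0.0003] -0.1383
[0.0136, 0.0288, 0.0003] -0.1383
[0.0095, 0.0304, 0.0003] -0.1383
[0.0052, 0.0314, 0.0003] -0.1383
[0.0009, 0.0318, 0.0003] -0.1383
[-0.0035, 0.0316, 0.0003] -0.1383
```

Lifted: the wrist reads 6.3 N, the plane's weight.

Request:
{"method": "jog_arm", "body": {
  "series": [
    [0.03,0.032,0.001,0,0,0,-0.138],
    [0.03,0.031,0.005,0,0,0,-0.138],
    [0.03,0.03,0.009,0,0,0,-0.138],
    [0.03,0.029,0.014,0,0,0,-0.138],
    [0.03,0.027,0.017,0,0,0,-0.138],
    [0.03,0.024,0.021,0,0,0,-0.138],
    [0.03,0.021,0.024,0,0,0,-0.138],
    [0.03,0.018,0.027,0,0,0,-0.138]
  ]
}}

```text
time: 19.9
eef_pos: [0.5248, -0.0934, 0.1362]
ee_rot: [-1.227, -2.886, 0.001]
ft_force: [0.1, -0.2, -5.5]
gripper_width: 0.545
gripper_force: 94.8
```

Request:
{"method": "jog_arm", "body": {
  "series": [
    [0.03,0.014,0.029,0,0,0,-0.138],
    [0.03,0.01,0.03,0,0,0,-0.138],
    [0.03,0.005,0.031,0,0,0,-0.138],
    [0.03,0.001,0.032,0,0,0,-0.138],
    [0.03,-0.003,0.032,0,0,0,-0.138],
    [0.03,0,0,0,0,0,0],
    [0.03,0,0,0,0,0,0],
    [0.03,0,0,0,0,0,0]
  ]
}}

```text
time: 20.7
eef_pos: [0.581, 0.0532, 0.137]
ee_rot: [-0.19, -3.132, 0.001]
ft_force: [-0.1, -0.7, -5.8]
gripper_width: 0.54
gripper_force: 94.9
```

```bash
python3 - <<'E'
from h import *
plan(.5836,.0528,.05,1.455)
C=cam("wrist"); im=vision.get_image("wrist")[:,:,::-1].copy()
o=ctrl.get_obs(); M=R.from_rotvec(o["ee_rot"]).as_matrix(); p=np.array(o["eef_pos"])
for P in ([.057,-.025,.010],[.057,.025,.010]): # +y sole end, 10 mm below tcp
    u=proj(p+M@np.array(P),C)[0]; cv2.circle(im,(int(u[0]),int(u[1])),3,(0,255,0),1)
a=np.pi-.116; y=np.array([np.cos(a),np.sin(a),0]); x=np.array([np.sin(a),-np.cos(a),0])
for P in ([.032,.086],[-.032,.086],[.044,.099],[-.044,.099]):
    u=proj(np.array([.6035,.0505,.024])+x*P[0]+y*P[1],C)[0]; cv2.circle(im,(int(u[0]),int(u[1])),3,(255,0,255),1)
cv2.imwrite("pics/w10.png",im)
E
```

```text
t 20.7 p [0.581  0.0532 0.137 ] yaw 1.45 q1,q6 [-0.03 -1.48] w 0.54 f 94.9
rows 2 tool shift [-0.003 -0.     0.087] turn tz -0.005
[-0.0015, -0.0, 0.0435] -0.0026
[-0.0015, -0.0, 0.0435] -0.0026
```

View pics/w10.png

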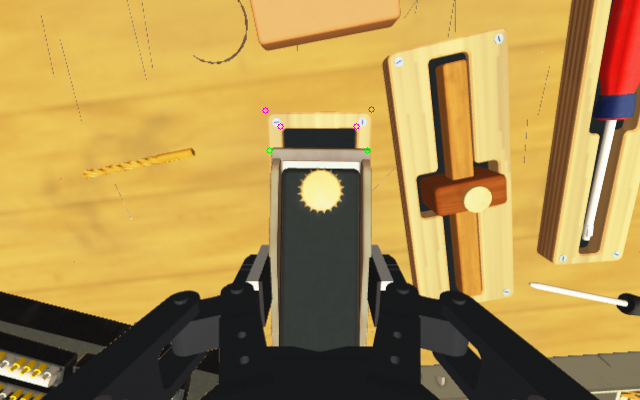

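The plane is held as modelled, its end corners at (270,150) and (367,150), and it lines up with the tray. Lowering.

Request:
{"method": "jog_arm", "body": {
  "series": [
    [0.03,-0.002,0,0.04,0,0,-0.005],
    [0.03,-0.001,0,0.035,0,0,0],
    [0.03,0,0,0.02,0,0,0],
    [0.03,0,0,0.012,0,0,0],
    [0.03,0,0,0,0,0,0],
    [0.03,0,0,0,0,0,0],
    [0.03,0,0,0,0,0,0]
  ]
}}

```text
time: 21.45
eef_pos: [0.5873, 0.0532, 0.0332]
ee_rot: [0.181, 3.134, -0.0]
ft_force: [0.2, 1.4, -5.7]
gripper_width: 0.537
gripper_force: 94.8
```

Request:
{"method": "jog_arm", "body": {
  "series": [
    [0.03,0.0035,0,0.003,0,0,0],
    [0.03,0,0,0.003,0,0,0],
    [0.03,0,0,0.003,0,0,0],
    [0.03,0,0,0,0,0,0],
    [0.03,0,0,0,0,0,0]
  ]
}}

```text
time: 21.95
eef_pos: [0.5824, 0.0539, 0.0227]
ee_rot: [-0.18, -3.136, 0.0]
ft_force: [0.6, 0.4, -6.4]
gripper_width: 0.536
gripper_force: 94.9
```

Request:
{"method": "jog_arm", "body": {
  "series": [
    [0.07,0,0,0,0,0,0],
    [0.07,0,0,0,0,0,0],
    [0.07,0,0,0,0,0,0],
    [0.07,0,0,-0.01,0,0,0],
    [0.07,0,0,-0.03,0,0,0],
    [0.07,0,0,-0.05,0,0,0],
    [0.065,0,0,-0.05,0,0,0],
    [0.065,0,0,-0.03,0,0,0]
  ]
}}

```text
time: 22.75
eef_pos: [0.5842, 0.0539, 0.1979]
ee_rot: [0.18, 3.131, 0.0]
ft_force: [0.4, -0.7, -0.0]
gripper_width: 0.761
gripper_force: 0.0
```

```bash
python3 - <<'E'
from h import *
C=cam("wrist"); im=vision.get_image("wrist")[:,:,::-1].copy(); cv2.imwrite("pics/w11.png",im)
print("plane",[(np.round(d["point"],3).tolist(),round(d["conf"],2)) for d in vision.boxes_of("wrist","plane")])
plan(.566,-.25,.2,0)
E
cat >> fit.py <<'E'
print(m[120:205,420:495].sum()); S=sil([.566,-.348,1.57]); ys,xs=np.nonzero(S>.5); print("model bbox",xs.min(),xs.max(),ys.min(),ys.max())
for p in [(150,445),(165,440),(165,437),(165,460),(165,480),(140,455),(190,470),(165,500),(165,415)]: print(p,h[p[0],p[1]])
E
python3 fit.py | tail -10
```

```text
plane [([0.585, 0.056, 0.04], 0.62)]
t 22.85 p [0.5863 0.0539 0.1993] yaw 1.456 q1,q6 [-0.03 -1.48] w 0.764 f 0.0
rows 10 tool shift [-0.0146 -0.3042 -0.0008] turn tz 1.456
[-0.0015, -0.0304, -0.0001] 0.1456
[-0.0059, -0.0299, -0.0001] 0.1456
[-0.0101, -0.0287, -0.0001] 0.1456
[-0.0142, -0.0269, -0.0001] 0.1456
[-0.018, -0.0246, -0.0001] 0.1456
[-0.0213, -0.0217, -0.0001] 0.1456
[-0.0243, -0.0184, -0.0001] 0.1456
[-0.0267, -0.0147, -0.0001] 0.1456
[-0.0285, -0.0107, -0.0001] 0.1456
[-0.0298, -0.0064, -0.0001] 0.1456
model bbox 404 498 133 194
(150, 445) [ 22 255 232]
(165, 440) [15 49 31]
(165, 437) [20 38 20]
(165, 460) [ 29 210 253]
(165, 480) [ 29 215 253]
(140, 455) [ 28 255 254]
(190, 470) [ 29 219 253]
(165, 500) [30 28 18]
(165, 415) [ 21 157 221]
```

```bash
sed -i 's/>215/>185/; s/m\[:, :420\]=0; m\[:,495:\]=0/m[:, :415]=0; m[:,500:]=0/' fit.py; sed -i "s/for s in (.*/for s in ([0,0,0],[0,0,-3],[0,0,3]):/" fit.py; sed -i 's/^print(m\[120.*$//; s/^for p in.*$//' fit.py; cat >> fit.py <<'E'
S=sil(np.array([.56,-.345,1.57])+r.x*np.array([.01,.01,.1])); 
v=im.copy(); v[(T>0)&(S<.5)]=(255,0,255); v[(T==0)&(S>.5)]=(255,255,0); cv2.imwrite("pics/w9f.png",cv2.resize(v[90:240,380:560],None,fx=3,fy=3))
E
python3 fit.py
```

```text
[[0.4344, -0.2703], [0.4751, -0.2845], [0.4261, -0.4158], [0.3861, -0.4016]] mean [ 0.43041505 -0.34307383]
len 0.14004768224605357 wid 0.04314075724302389 0.04244741200165074 yaw 1.2162434635436572
area 2395 (443, 130, 47, 68)
[ 0.57314252 -0.35360582  2.23287262] 0.4940516948699951
[ 0.57305189 -0.3539172   2.29210185] 0.495161771774292
[ 0.57234396 -0.35383142  2.21982975] 0.49405717849731445
```

```bash
python3 - <<'E'
s=open("fit.py").read()
s=s.replace("m[:, :415]","m[(h[:,:,2]<70)]=1; m[:, :415]").replace("m[:,500:]","m[:,492:]")
open("fit.py","w").write(s)
E
python3 fit.py|tail -4
```

```text
area 2708 (443, 130, 49, 75)
[ 0.57223387 -0.35054175  3.5574711 ] 0.3641204833984375
[ 0.57172159 -0.3506876   3.5608475 ] 0.3634973168373108
[ 0.5721615  -0.35044506  3.5626237 ] 0.36390018463134766
```

```bash
python3 - <<'E'
import cv2,numpy as np
im=cv2.imread("pics/w9raw.png"); h=cv2.cvtColor(im,cv2.COLOR_BGR2HSV)
for r in range(122,212,2):
    print(r,"".join("#" if v<70 else "Y" if s>240 else "y" if s>190 else "w" if s<60 and v>150 else "." for hh,s,v in h[r,418:502]))
E
```

```text
122 ....................................................................................
124 ....................................................................................
126 ....................................................................................
128 .................................yyYYYYYyyyyyyyy....................................
130 ..........................yyyYYYYYYYYYYYYYYYYYYYYYYYyy..............................
132 ......................yyYYYYYYYYYYYYYYYYYYYYYYYYYYYYYYYYyy..........................
134 ................yyyYYYYYYYYYYYYYYYYYYYYYYYYYYYYYYYYYYYYYYYYy........................
136 ............yyYYYYYYYYYYYYYYYYYYYYYYYYYYYYYYYYYYYYYYYYYYYYYYy......................#
138 ...........yYYYYYYYYYYYYYYYYYYYYYYYYYYYYYYYYYYYYYYYYYYYYYYYYYy.....................#
140 ..........yYYYYYYYYYYYYYYYYYYYYYYYYYYYYYYYYYYyyYYYYYYYYYYYYYYYy...................##
142 ..........yYYYYYYYYYYYYYYYYYYYYYYYYYYYYYYYYYYYYYYYYYYYYYYYYYYYYYy.................##
144 ..........yYYYYYYYYYYYYYYYYYYYYYYYYYYYYYyyyYYyYYYYYYYYYYYYYYYYYYYy................##
146 ...........YYYYYYYYYYYYYYYYY
[... 2204 characters left out ...]
......................yyYYYYYYYYYYYYYYYy....................#################
198 ...............................wwwwwwwwwww..........www............#################
200 ...............................wwwwwwwww.....wwwwwwwww............##################
202 ................................ww......wwwwwwww..................##################
204 ...................................wwwwwww.............................#############
206 .............................................................................#######
208 ..................................................................................##
210 ....................................................................................
```

```bash
python3 - <<'E'
import re
s=open("fit.py").read()
s=re.sub(r"m=\(\(h.*\n","m=(h[:,:,1]>190).astype(np.uint8)\n",s).replace("m[(h[:,:,2]<70)]=1;","").replace("m[:,492:]","m[:,489:]")
open("fit.py","w").write(s)
E
python3 fit.py|tail -4
```

```text
File "fit.py", line 10
    m[:, :415]=0; m[:,489:]=0; m[:120]=0; m[205:]=0
IndentationError: unexpected indent
```

```bash
sed -i 's/^ m\[/m[/; s/m\[205:\]/m[198:]/' fit.py; python3 fit.py|tail -4
```

```text
area 3451 (428, 127, 61, 71)
[ 0.56646517 -0.3438339   3.3512794 ] 0.22476422786712646
[ 0.56714502 -0.34699371  3.3605357 ] 0.2185509204864502
[ 0.56613718 -0.34456484  3.35622017] 0.22292488813400269
```

```bash
sed -i 's/S=sil(p); return/S=sil(p,.02+.008*np.tanh(q[3]) if len(q)>3 else .02); return/; s/^for s in.*/for s in ([0,0,0,0],[0,0,-1.5,0],[0,0,0,2]):/; s/np.array(\[\[0,0,0\],\[1,0,0\],\[0,1,0\],\[0,0,1.5\]\])/np.array([[0,0,0,0],[1,0,0,0],[0,1,0,0],[0,0,-1,0],[0,0,0,1]])/; s/r\.x\*/r.x[:3]*/g; s/+q\*np/+q[:3]*np/; s/,r.fun)/,r.fun,r.x[3])/' fit.py; python3 fit.py | tail -4
python3 - <<'E'
from h import *
# independent: top face edge midline, rim of case at z=.06
z=np.load("c9.npz"); C=(z["K"],z["o"],z["A"])
for u in [(476,134),(489,180),(446,150),(452,184),(462,129),(470,192)]:
    d=C[2]@np.linalg.inv(C[0])@np.array([u[0],u[1],1]); print(u,np.round((C[1]+d*(.06-C[1][2])/d[2])[:2],4))
E
```

```text
area 3451 (428, 127, 61, 71)
[ 0.56708435 -0.34412591  3.26234626] 0.12258976697921753 16.3226939437435
[ 0.56708076 -0.34400156  3.27589927] 0.12216067314147949 10.134231508538186
[ 0.56705545 -0.34400408  3.27754589] 0.12243825197219849 11.036622046613015
(476, 134) [ 0.5774 -0.3218]
(489, 180) [ 0.5821 -0.3668]
(446, 150) [ 0.5498 -0.3274]
(452, 184) [ 0.5491 -0.3599]
(462, 129) [ 0.5665 -0.3137]
(470, 192) [ 0.5636 -0.3727]
```

```bash
python3 -c "
from h import *
plan(.52,-.32,.2,.03)"
```

```text
t 22.85 p [0.5863 0.0539 0.1993] yaw 1.456 q1,q6 [-0.03 -1.48] w 0.764 f 0.0
rows 10 tool shift [ 0.0231 -0.379  -0.0013] turn tz 1.426
[0.0023, -0.0379, -0.0001] 0.1426
[-0.0031, -0.0378, -0.0001] 0.1426
[-0.0085, -0.037, -0.0001] 0.1426
[-0.0136, -0.0354, -0.0001] 0.1426
[-0.0185, -0.0331, -0.0001] 0.1426
[-0.023, -0.0302, -0.0001] 0.1426
[-0.0271, -0.0266, -0.0001] 0.1426
[-0.0306, -0.0225, -0.0001] 0.1426
[-0.0335, -0.0179, -0.0001] 0.1426
[-0.0357, -0.0129, -0.0001] 0.1426
```

Request:
{"method": "jog_arm", "body": {
  "series": [
    [0.06,0.002,-0.038,0,0,0,0.142],
    [0.06,-0.003,-0.038,0,0,0,0.142],
    [0.06,-0.008,-0.037,0,0,0,0.142],
    [0.06,-0.014,-0.035,0,0,0,0.142],
    [0.06,-0.018,-0.033,0,0,0,0.142],
    [0.06,-0.023,-0.03,0,0,0,0.142],
    [0.06,-0.027,-0.027,0,0,0,0.142],
    [0.06,-0.031,-0.022,0,0,0,0.142]
  ]
}}

```text
time: 23.65
eef_pos: [0.5293, -0.246, 0.1925]
ee_rot: [-1.846, -2.541, 0.0]
ft_force: [0.1, -0.5, -0.5]
gripper_width: 0.703
gripper_force: 0.0
```

Request:
{"method": "jog_arm", "body": {
  "series": [
    [0.06,-0.034,-0.018,0,0,0,0.142],
    [0.06,-0.036,-0.013,0,0,0,0.142],
    [0.06,-0.02,0.02,0,0,0,0],
    [0.06,0,0.02,0,0,0,0],
    [0.06,0,0,0,0,0,0],
    [0.06,0,0,0,0,0,0],
    [0.06,0,0,0,0,0,0]
  ]
}}

```text
time: 24.35
eef_pos: [0.5571, -0.3382, 0.1924]
ee_rot: [-2.179, -2.26, 0.001]
ft_force: [-0.5, 0.8, -0.3]
gripper_width: 0.703
gripper_force: 0.0
```

```bash
python3 - <<'E'
from h import *
plan(.566,-.344,.1,.03)
C=cam("wrist"); im=vision.get_image("wrist")[:,:,::-1].copy(); cv2.imwrite("pics/w12raw.png",im)
np.savez("c12.npz",K=C[0],o=C[1],A=C[2])
print([(np.round(d["point"],3).tolist(),round(d["conf"],2)) for d in vision.boxes_of("wrist","tape")])
ys,xs=np.mgrid[0:400,0:640]
g=np.array([[.549,-.309,.06],[.583,-.309,.06],[.583,-.378,.06],[.549,-.378,.06]]); print(proj(g,C).round())
m=rect(im,C,.50,.66,-.42,-.27,.060,.0003)
cv2.imwrite("pics/w12.png",m); print(m.shape)
E
```

```text
t 24.35 p [ 0.5571 -0.3382  0.1924] yaw 0.037 q1,q6 [-0.65 -0.69] w 0.703 f 0.0
rows 2 tool shift [-0.0062  0.0089  0.0924] turn tz 0.007
[-0.0031, 0.0044, 0.0462] 0.0033
[-0.0031, 0.0044, 0.0462] 0.0033
[([0.572, -0.341, 0.059], 0.95)]
[[312. 162.]
 [348. 164.]
 [344. 232.]
 [310. 230.]]
(533, 499, 3)
```

View pics/w12.png

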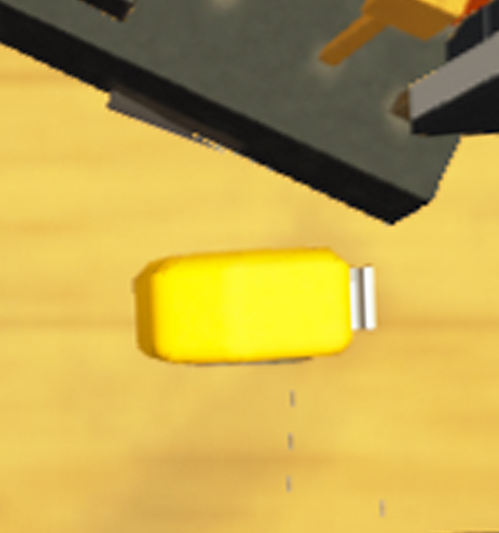

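The rectified crop shows the tape's top from (150,250) to (352,360), hook on the right at (362,298). The drill block's edge runs along (250,157) to (392,222). Case centre is about (0.5685, -0.345), yaw 1.595. I'll grip 8 mm toward +y with narrow jaws to stay clear of the block.

Request:
{"method": "jog_arm", "body": {
  "series": [
    [0.048,0.001,0.006,0.03,0,0,0.006],
    [0.048,0,0.0055,0.03,0,0,0.006],
    [0.048,0,0,0.02,0,0,0],
    [0.048,0,0,0.01,0,0,0],
    [0.048,0,0,0,0,0,0],
    [0.048,0,0,0,0,0,0]
  ]
}}

```text
time: 25.05
eef_pos: [0.5699, -0.338, 0.1037]
ee_rot: [2.194, 2.247, -0.0]
ft_force: [-0.3, -0.4, 0.3]
gripper_width: 0.563
gripper_force: 0.0
```

```bash
python3 -c "
from h import *
plan(.5685,-.337,.02,.024)"
```

```text
t 25.05 p [ 0.5699 -0.338   0.1037] yaw 0.024 q1,q6 [-0.64 -0.66] w 0.563 f 0.0
rows 2 tool shift [ 0.0011 -0.0014  0.0837] turn tz 0.0
[0.0005, -0.0007, 0.0419] 0.0
[0.0005, -0.0007, 0.0419] 0.0
```

Request:
{"method": "jog_arm", "body": {
  "series": [
    [0.048,0.001,-0.0015,0.02,0,0,0],
    [0.048,0,0,0.02,0,0,0],
    [0.048,0,0,0.01,0,0,0],
    [0.048,0,0,0,0,0,0],
    [0.048,0,0,0,0,0,0]
  ]
}}

```text
time: 25.55
eef_pos: [0.5687, -0.3373, 0.0539]
ee_rot: [2.194, 2.247, 0.0]
ft_force: [0.0, -0.2, 1.0]
gripper_width: 0.561
gripper_force: 0.0
```

Request:
{"method": "jog_arm", "body": {
  "series": [
    [0.048,0,0,0.015,0,0,0],
    [0.048,0,0,0.015,0,0,0],
    [0.048,0,0,0.002,0,0,0],
    [0.048,0,0,0,0,0,0],
    [0.048,0,0,0,0,0,0]
  ]
}}

```text
time: 26.05
eef_pos: [0.5682, -0.3368, 0.0207]
ee_rot: [-2.195, -2.248, 0.0]
ft_force: [-0.2, -0.1, 0.5]
gripper_width: 0.561
gripper_force: 0.0
```

Request:
{"method": "jog_arm", "body": {
  "series": [
    [0.02,0,0,0,0,0,0],
    [0.02,0,0,0,0,0,0],
    [0.02,0,0,0,0,0,0],
    [0.02,0,0,0,0,0,0],
    [0.02,0,0,0,0,0,0],
    [0.02,0,0,0,0,0,0]
  ],
  "squeeze": 60
}}

```text
time: 26.65
eef_pos: [0.5689, -0.3373, 0.0215]
ee_rot: [2.193, 2.247, 0.0]
ft_force: [2.0, -0.8, 5.1]
gripper_width: 0.391
gripper_force: 60.2
```

Request:
{"method": "jog_arm", "body": {
  "series": [
    [0.02,0,0,-0.01,0,0,0],
    [0.02,0,0,-0.03,0,0,0],
    [0.02,0,0,-0.045,0,0,0],
    [0.02,0,0,-0.05,0,0,0],
    [0.02,0,0,-0.015,0,0,0],
    [0.02,0,0,0,0,0,0],
    [0.02,0,0,0,0,0,0]
  ]
}}

```text
time: 27.35
eef_pos: [0.5667, -0.3357, 0.1691]
ee_rot: [-2.192, -2.246, 0.001]
ft_force: [0.3, 1.0, -3.4]
gripper_width: 0.391
gripper_force: 59.8
```

```bash
python3 - <<'E'
from h import *
# grip offset from tape origin along tape y: case centre 6.5 + ~8 mm
o=ctrl.get_obs(); off=.0065+.008
a=.067+np.pi; y=np.array([np.cos(a),np.sin(a)]); x=np.array([np.sin(a),-np.cos(a)])
t=np.array([.508,.431])+y*off+x*.001; print(t,a-np.pi/2)
plan(t[0],t[1],.165,a-np.pi/2)
E
```

```text
[0.49346558 0.43102698] 1.6377963267948967
t 27.35 p [ 0.5667 -0.3357  0.1691] yaw 0.024 q1,q6 [-0.64 -0.66] w 0.391 f 59.8
rows 16 tool shift [ 0.7683 -0.0548  0.0058] turn tz -1.614
[0.048, -0.0034, 0.0004] -0.1009
[0.0481, 0.0014, 0.0004] -0.1009
[0.0477, 0.0063, 0.0004] -0.1009
[0.0469, 0.011, 0.0004] -0.1009
[0.0455, 0.0157, 0.0004] -0.1009
[0.0437, 0.0202, 0.0004] -0.1009
[0.0414, 0.0245, 0.0004] -0.1009
[0.0388, 0.0285, 0.0004] -0.1009
[0.0357, 0.0323, 0.0004] -0.1009
[0.0323, 0.0357, 0.0004] -0.1009
[0.0285, 0.0388, 0.0004] -0.1009
[0.0244, 0.0415, 0.0004] -0.1009
[0.0201, 0.0437, 0.0004] -0.1009
[0.0156, 0.0455, 0.0004] -0.1009
[0.011, 0.0469, 0.0004] -0.1009
[0.0062, 0.0477, 0.0004] -0.1009
```

Request:
{"method": "jog_arm", "body": {
  "series": [
    [0.02,0.048,-0.003,0,0,0,-0.1],
    [0.02,0.048,0.001,0,0,0,-0.1],
    [0.02,0.048,0.006,0,0,0,-0.1],
    [0.02,0.047,0.011,0,0,0,-0.1],
    [0.02,0.046,0.016,0,0,0,-0.1],
    [0.02,0.044,0.02,0,0,0,-0.1],
    [0.02,0.041,0.024,0,0,0,-0.1],
    [0.02,0.039,0.028,0,0,0,-0.1]
  ]
}}

```text
time: 28.15
eef_pos: [0.5283, 0.0486, 0.1678]
ee_rot: [-1.138, -2.922, 0.003]
ft_force: [0.4, 0.5, -2.8]
gripper_width: 0.391
gripper_force: 59.6
```

Request:
{"method": "jog_arm", "body": {
  "series": [
    [0.02,0.036,0.032,0,0,0,-0.1],
    [0.02,0.032,0.036,0,0,0,-0.1],
    [0.02,0.028,0.039,0,0,0,-0.1],
    [0.02,0.024,0.041,0,0,0,-0.1],
    [0.02,0.02,0.044,0,0,0,-0.1],
    [0.02,0.016,0.045,0,0,0,-0.1],
    [0.02,0.011,0.047,0,0,0,-0.1],
    [0.02,0.006,0.047,0,0,0,-0.1]
  ]
}}

```text
time: 28.95
eef_pos: [0.4965, 0.4296, 0.167]
ee_rot: [0.09, -3.135, 0.006]
ft_force: [1.2, -0.4, -2.3]
gripper_width: 0.388
gripper_force: 59.6
```

Request:
{"method": "jog_arm", "body": {
  "series": [
    [0.02,0,0,0,0,0,0],
    [0.02,0,0,0,0,0,0]
  ]
}}

```text
time: 29.15
eef_pos: [0.4967, 0.4288, 0.1672]
ee_rot: [0.086, -3.135, 0.006]
ft_force: [0.3, -1.6, -2.2]
gripper_width: 0.389
gripper_force: 60.3
```

```bash
python3 -c "
from h import *
plan(.4935,.431,.06,1.638)"
```

```text
t 29.15 p [0.4967 0.4288 0.1672] yaw 1.626 q1,q6 [ 0.61 -1.02] w 0.389 f 60.3
rows 3 tool shift [0.0025 0.0028 0.1072] turn tz -0.012
[0.0008, 0.0009, 0.0357] -0.004
[0.0008, 0.0009, 0.0357] -0.004
[0.0008, 0.0009, 0.0357] -0.004
```

```bash
python3 - <<'E'
from h import *
C=cam("wrist"); im=vision.get_image("wrist")[:,:,::-1].copy(); cv2.imwrite("pics/w13.png",im)
h=cv2.cvtColor(im,cv2.COLOR_BGR2HSV)
o=ctrl.get_obs(); M=R.from_rotvec(o["ee_rot"]).as_matrix(); p=np.array(o["eef_pos"])
for zz in (.0,.02,.03,.05): print("pred +y face, obj z",zz,proj(p+M@np.array([.0265,0,.0205-zz]),C)[0].round(1))
print("pred sides top",proj([p+M@np.array([0,s,-.04]) for s in(-.017,.017)],C).round(0).tolist())
for r in range(60,330,5): print(r,"".join("Y" if s>190 and 20<hh<33 else "#" if v<70 else "w" if s<60 and v>150 else "." for hh,s,v in h[r,240:400:3]))
E
```

```text
pred +y face, obj z 0.0 [317.  200.9]
pred +y face, obj z 0.02 [316.6 212.4]
pred +y face, obj z 0.03 [316.4 219.4]
pred +y face, obj z 0.05 [315.9 236.6]
pred sides top [[274.0, 307.0], [358.0, 307.0]]
60 wwwwwwwwwwwwwwwwwww..........wwwwwwwwwwwwwwwwwwwwwwwww
65 ................www........wwwwwwwwwwwwwwwwwwwwwwwww.w
70 ............................................wwwwwwww..
75 ......................................................
80 ......................................................
85 ......................................................
90 ......................................................
95 ......................................................
100 ......................................................
105 ......................................................
110 ......................................................
115 ......................................................
120 ......................................................
125 ......................................................
130 ......................................................
135 ................
[... 1580 characters left out ...]
..####....#YYYYYYYYYYYYYYYYYYYYYYYYYY#....####.....
275 ....####....##YYYYYYYYYYYYYYYYYYYYYYYYYY##....####....
280 ...#####.www.#YYYYYYYYYYYYYYYYYYYYYYYYYY#.www.####....
285 .#########.w##YYYYYYYYYYYYYYYYYYYYYYYYYY#.w##########.
290 ############.#YYYYYYYYYYYYYYYYYYYYYYYYYY##############
295 ##############YYYYYYYYYYYYYYYYYYYYYYYYYY##############
300 #############.YYYYYYYYYYYYYYYYYYYYYYYYYY##############
305 #############.YYYYYYYYYYYYYYYYYYYYYYYYYY##############
310 #############.YYYYYYYYYYYYYYYYYYYYYYYYYY.#############
315 #############.YYYYYYYYYYYYYYYYYYYYYYYYYY.#############
320 ############w#YYYYYYYYYYYYYYYYYYYYYYYYYY#w############
325 ############..YYYYYYYYYYYYYYYYYYYYYYYYYY..############
```

Request:
{"method": "jog_arm", "body": {
  "series": [
    [0.02,0.004,0.0015,0.03,0,0,-0.012],
    [0.02,0.003,0.001,0.03,0,0,0],
    [0.02,0,0,0.03,0,0,0],
    [0.02,0,0,0.02,0,0,0],
    [0.02,0,0,0,0,0,0],
    [0.02,0,0,0,0,0,0],
    [0.02,0,0,0,0,0,0]
  ]
}}

```text
time: 29.9
eef_pos: [0.4929, 0.4309, 0.0619]
ee_rot: [-0.101, 3.139, 0.001]
ft_force: [-0.0, -0.1, -1.9]
gripper_width: 0.389
gripper_force: 60.3
```

```bash
python3 -c "
from h import *
plan(.4895,.431,.031,1.638)"
```

```text
t 29.9 p [0.4929 0.4309 0.0619] yaw 1.635 q1,q6 [ 0.61 -1.02] w 0.389 f 60.3
rows 1 tool shift [0.0035 0.0003 0.0309] turn tz -0.003
[0.0035, 0.0003, 0.0309] -0.0031
```

Request:
{"method": "jog_arm", "body": {
  "series": [
    [0.02,0.0035,0,0.012,0,0,0],
    [0.02,0,0,0.01,0,0,0],
    [0.02,0,0,0.006,0,0,0],
    [0.02,0,0,0.002,0,0,0],
    [0.02,0,0,0,0,0,0],
    [0.02,0,0,0,0,0,0],
    [0.02,0,0,0,0,0,0]
  ]
}}

```text
time: 30.6
eef_pos: [0.4887, 0.4311, 0.0311]
ee_rot: [-0.102, 3.139, 0.0]
ft_force: [0.8, -0.8, -2.2]
gripper_width: 0.389
gripper_force: 60.4
```

Request:
{"method": "jog_arm", "body": {
  "series": [
    [0.02,0,0,0.002,0,0,0],
    [0.02,0,0,0,0,0,0],
    [0.055,0,0,0,0,0,0],
    [0.055,0,0,0,0,0,0],
    [0.055,0,0,0,0,0,0],
    [0.055,0,0,-0.01,0,0,0],
    [0.055,0,0,-0.03,0,0,0],
    [0.055,0,0,-0.03,0,0,0]
  ]
}}

```text
time: 31.4
eef_pos: [0.488, 0.4305, 0.0996]
ee_rot: [0.102, -3.139, 0.001]
ft_force: [0.7, 0.8, 1.0]
gripper_width: 0.645
gripper_force: 0.0
```

Request:
{"method": "jog_arm", "body": {
  "series": [
    [0.06,0,0,-0.04,0,0,0],
    [0.06,0.02,-0.03,-0.04,0,0,0],
    [0.06,0.02,-0.04,-0.04,0,0,0],
    [0.06,0.01,-0.04,-0.03,0,0,0],
    [0.06,0,-0.03,-0.02,0,0,0],
    [0.06,0,0,0,0,0,0],
    [0.06,0,0,0,0,0,0]
  ]
}}

```text
time: 32.1
eef_pos: [0.4524, 0.2978, 0.2599]
ee_rot: [-0.1, 3.138, 0.002]
ft_force: [0.5, 0.4, -0.9]
gripper_width: 0.702
gripper_force: 0.0
```

```bash
python3 - <<'E'
from h import *
plan(.45,.25,.3,1.6)
C=cam("wrist"); im=vision.get_image("wrist")[:,:,::-1].copy(); vision.get_image("top"); 
tr=dict(driver=(.552,.3078,np.pi-.023,.107,.012,.024),gauge=(.5875,.1778,.093,.105,.009,.037),plane=(.6035,.0505,np.pi-.116,.0775,.025,.012),tape=(.508,.431,np.pi+.067,.035,.017,.06))
for l,(X,Y,a,L,w,zz) in tr.items():
    for c in ("wrist","top"): print(l,c,[(np.round(d["point"],3).tolist(),round(d["conf"],2)) for d in vision.boxes_of(c,l)])
    for s in (-L,L):
        for v in (-w,w):
            u=proj([X+s*np.cos(a)+v*np.sin(a),Y+s*np.sin(a)-v*np.cos(a),zz],C)[0]
            cv2.circle(im,(int(u[0]),int(u[1])),2,(0,255,0) ,1)
cv2.imwrite("pics/w14.png",im)
E
```

```text
t 32.1 p [0.4524 0.2978 0.2599] yaw 1.635 q1,q6 [ 0.45 -1.18] w 0.702 f 0.0
rows 2 tool shift [ 0.0053 -0.0475 -0.0401] turn tz 0.035
[0.0027, -0.0237, -0.0201] 0.0173
[0.0023, -0.0238, -0.0201] 0.0173
driver wrist [([0.491, 0.312, 0.032], 0.91)]
driver top [([0.579, 0.175, 0.041], 0.67), ([0.491, 0.303, 0.029], 0.56)]
gauge wrist [([0.554, 0.175, 0.042], 0.83)]
gauge top [([0.58, 0.177, 0.042], 0.6)]
plane wrist [([0.582, 0.064, 0.037], 0.91)]
plane top [([0.247, -0.4, 0.034], 0.87), ([0.592, 0.048, 0.042], 0.84)]
tape wrist [([0.494, 0.424, 0.059], 0.96)]
tape top [([0.576, 0.172, 0.022], 0.54)]
```

View pics/w14.png

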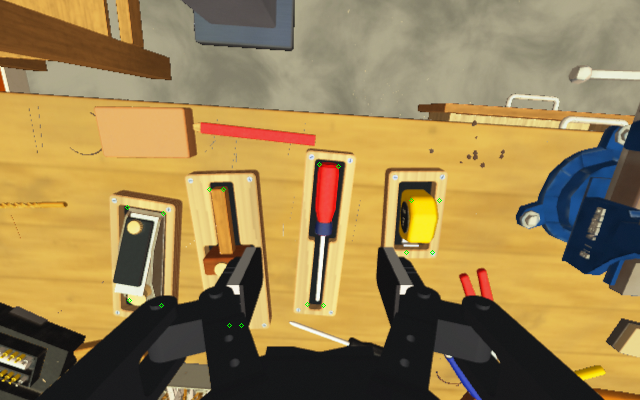

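The tape, driver and gauge look seated. I want a check on how level the plane lies, so I'll do that numerically from the frame taken just after its release.

```bash
python3 - <<'E'
from h import *
# camera pose at w11: reconstruct from TCP pose then (pose read right after), tool->cam fixed
K,o,A=cam("wrist"); ob=ctrl.get_obs(); M=R.from_rotvec(ob["ee_rot"]).as_matrix(); dt=M.T@(o-np.array(ob["eef_pos"])); dR=M.T@A
ya=1.456; M1=np.array([[-np.sin(ya),np.cos(ya),0],[np.cos(ya),np.sin(ya),0],[0,0,-1]])
C=(K,np.array([.5850,.0539,.1985])+M1@dt,M1@dR)
im=cv2.imread("pics/w11.png")
a=np.pi-.116; y=np.array([np.cos(a),np.sin(a),0]); x=np.array([np.sin(a),-np.cos(a),0]); t=np.array([.6035,.0505,0])
for zz in (.024,.042):
    W=np.array([t+x*sx*.05+y*sy+[0,0,zz] for sx,sy in((-1,.11),(1,.11),(1,-.11),(-1,-.11))])
    H=cv2.getPerspectiveTransform(proj(W,C).astype(np.float32),np.float32([[0,0],[100,0],[100,220],[0,220]]))
    h=cv2.cvtColor(cv2.warpPerspective(im,H,(100,220)),cv2.COLOR_BGR2HSV)
    print("z",zz,"cols x=-50..50 mm, rows y=110..-110")
    for r in range(0,220,6): print("%5d"%(110-r),"".join("#" if v<70 else "w" if s<80 else "." if v>150 else "," for hh,s,v in h[r,::2]))
E
```

```text
z 0.024 cols x=-50..50 mm, rows y=110..-110
  110 ..................................................
  104 ..................................................
   98 ..................................................
   92 ......www.................................www.....
   86 ...........................................w......
   80 ..........####www,,,,,,,,,,,,,,,,,#######.........
   74 ..........####,,wwwwwwwwwwwwwwwwwwww,,,##.........
   68 ..........####,.,####w.........####w,.###.........
   62 ..........####,.,####,.........,###w,.w##.........
   56 ..........####.ww#####w,.....,w####w,.w##.........
   50 ..........####..w##################w,ww##.........
   44 ..........####..w##################w,ww##.........
   38 ..........###,..w##################w,ww##.........
   32 ..........###,.,w##################w,ww##.........
   26 ..........###wwww##################w,ww##.........
   20 ..........###wwww##################w,ww##.........
   14 ..........###wwww##################w,ww##.........
    8 ..........###.ww###################w,ww##.........
    2 ..........###.ww########
[... 2505 characters left out ...]
www###..........
  -40 ...........###.wwwww.....wwww..wwww,ww##..........
  -46 ...........###.wwww.............www.w###..........
  -52 ...........###..www.............www..###..........
  -58 ...........###wwwwwwww........wwwwwww###..........
  -64 ...........#############################..........
  -70 ...........,,,,,,,,,,,,,,,,,,,,,,,,,,,,,..........
  -76 ..................................................
  -82 .......www...............................www......
  -88 ..................................................
  -94 ..................................................
 -100 ..................................................
 -106 ..................................................
```

```bash
python3 -c "
from bench import ctrl
print(ctrl.job_done())"
```

```text
the job is handed in; nothing more can be done
None
```

I put the driver, gauge, plane and tape in their own trays and handed the job in at about 32 s; the camera checks showed all four down in their pockets, and the gold bit and pencil were not touched.

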